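Fit the relays and check them with the infrared thermometer

TASK

Plug every relay on the bench fully home into the test board, any relay in any free socket, then throw the board's power lever fully on. Take the infrared thermometer and, one relay after another from the tallest to the lowest, aim its lens at the middle of the label on the relay's top from about 5 cm away and hold it steady there for two seconds. Finally lay the thermometer back in its cradle as it lay before (nose to the same end), then put the power lever back to off, and leave the relays plugged in and the bottle, tin and spool where they stand.

Things in the scene. Friction and masses are not known exactly. Their poses are not given: they have to be found in the camera images.
- board: Grey relay test board, fixed to the bench: a block 90 mm (x) by 360 mm (y) by 30 mm high; origin at the centre of its underside, top face 30 mm above it. Its row of four rectangular sockets runs along its y axis at y = -140, -70, 0 and +70 mm, x = 0; the power lever stands at y = +145 mm. A black terminal strip (to 12 mm above the top) lies along its far edge (x = 28 to 42 mm), look only.
- board_hole0 (a point): Centre of the mouth of socket 0 (y = -140 mm on the board), at the board's top face; axes as the board. The hole is 31 mm (board x) by 39 mm (board y), 18 mm deep, with a small chamfer. Any relay fits any socket, either way round.
- board_hole1 (a point): Centre of the mouth of socket 1 (y = -70 mm on the board), at the board's top face; axes as the board. The hole is 31 mm (board x) by 39 mm (board y), 18 mm deep, with a small chamfer. Any relay fits any socket, either way round.
- board_hole2 (a point): Centre of the mouth of socket 2 (y = 0 mm on the board), at the board's top face; axes as the board. The hole is 31 mm (board x) by 39 mm (board y), 18 mm deep, with a small chamfer. Any relay fits any socket, either way round.
- board_hole3 (a point): Centre of the mouth of socket 3 (y = 70 mm on the board), at the board's top face; axes as the board. The hole is 31 mm (board x) by 39 mm (board y), 18 mm deep, with a small chamfer. Any relay fits any socket, either way round.
- power (a joint): Power lever of the board (rad): 0 off, leaning towards the board's -x side; 1.0 fully on, leaning to +x; it stays where it is left. Arm 60 mm long, turning in the board's x-z plane.
- power_tip (a point): Free end of the power lever's arm.
- relay_1: Plug-in relay, tallest: grey box 34 mm (x) by 42 mm (y) by 56 mm high over a black plug block 28 mm (x) by 36 mm (y) by 14 mm deep, which holds most of its weight; origin at the centre of the plug's underside, z up; it stands upright on its plug on the bench, 70 mm in all. Home, its box sits on the board's top and the origin is 14 mm below the socket's mouth. May be absent.
- relay_1_top (a point): Centre of the small white label on top of relay_1, 70 mm above its origin.
- relay_2: Plug-in relay, second-tallest size: grey box 34 mm (x) by 42 mm (y) by 44 mm high over a black plug block 28 mm (x) by 36 mm (y) by 14 mm deep, which holds most of its weight; origin at the centre of the plug's underside, z up; it stands upright on its plug on the bench, 58 mm in all. Home, its box sits on the board's top and the origin is 14 mm below the socket's mouth. May be absent.
- relay_2_top (a point): Centre of the small white label on top of relay_2, 58 mm above its origin.
- relay_3: Plug-in relay, third size: grey box 34 mm (x) by 42 mm (y) by 32 mm high over a black plug block 28 mm (x) by 36 mm (y) by 14 mm deep, which holds most of its weight; origin at the centre of the plug's underside, z up; it stands upright on its plug on the bench, 46 mm in all. Home, its box sits on the board's top and the origin is 14 mm below the socket's mouth. May be absent.
- relay_3_top (a point): Centre of the small white label on top of relay_3, 46 mm above its origin.
- relay_4: Plug-in relay, lowest size: grey box 34 mm (x) by 42 mm (y) by 22 mm high over a black plug block 28 mm (x) by 36 mm (y) by 14 mm deep, which holds most of its weight; origin at the centre of the plug's underside, z up; it stands upright on its plug on the bench, 36 mm in all. Home, its box sits on the board's top and the origin is 14 mm below the socket's mouth. May be absent.
- relay_4_top (a point): Centre of the small white label on top of relay_4, 36 mm above its origin.
- cradle: Black cradle for the thermometer, fixed: base plate 130 by 70 by 8 mm; two U-shaped saddles at x = -48 and +48 mm, each 12 mm long (x), floor 45 mm above the bench, 38 mm wide between side walls that rise 12 mm over the floor. Origin at the centre of the underside; the thermometer lies along its x axis, nose over +x.
- thermo: White stick-type infrared thermometer lying in the cradle: barrel 150 mm long (x from -80 to +70 mm), 28 mm wide, 30 mm high, with a black nose of 25 mm diameter bent 45 degrees down at its +x end; mass 0.15 kg. Origin on the barrel's underside near its centre of mass, z up; grip across the width (y) at x = 0. In the cradle its origin is 45 mm above the cradle's origin.
- thermo_lens (a point): Lens at the end of the nose, 92 mm ahead (x) of the thermometer's origin and 10 mm below it. This point's own z axis is the sighting line: it runs out of the lens, forwards and 45 degrees down when the barrel is level; y is the barrel's y. It is always on; no trigger.
- bottle: White bottle with blue cap, 52 mm diameter, 130 mm high; bystander. Origin at the centre of its underside.
- sponge_tin: Open brass tip-cleaner tin, 72 mm diameter, 26 mm high; bystander. Origin at the centre of its underside.
- spool: White wire spool, 52 mm diameter, 40 mm high, standing on end; bystander. Origin at the centre of its underside.
Mind the look-alikes: they are no part of the job. Leave any purple look-alike of the relay_2 alone.

How it is judged:
By the outcome, as a careful person would: the job done as asked, in the order asked, and still so for the second after the job is handed in, with the robot touching nothing.
Of relay_1, relay_2, relay_3, relay_4 only 3 to 4 are there at a start; the rules pass over those that are not, and their reading is None.
At some moment in a run one of relay_1, relay_2, relay_3, relay_4 may be knocked a few centimetres aside while the robot is not near it.
It also fails if it takes over 210 s, if anything falls off the work surface, if the arm or the gripper's body presses on something with over 40 N, if the wrist force passes 120 N, or if a joint passes its speed limit or range.

ROBOT

A 7-joint arm with a two-finger parallel gripper is mounted at the origin on the work surface. World frame = base frame: x ahead of the robot, y to its left, z up, the work surface at z = 0. Lengths are in m, angles in degrees, forces in N, time in s.
With the tool pointing down it reaches from about 0.425 to 0.975 m from the base axis. Payload 16.7 kg.
Tool frame: the origin (TCP) lies midway between the tips of the shut fingers; the grasp point (between the pads) lies 19 mm behind it; y points along the fingers, x is the direction in which the jaws open and shut, and the axes are right-handed (so a half turn about y gives the same grasp; the last joint's range is limited). The gripper opens to 85 mm and grips with 20 to 120 N. Pads are 22 mm wide; open, the fingers measure 114 mm over their backs; the gripper's body (76 mm by 85 mm) begins 54 mm behind the grasp point. The pads swing forward as they close: fully open they stand 13 mm farther back than shut.
Start: joints at [65.346, 24.414, 4.234, 92.017, -1.954, 63.644, -3.845], TCP at [0.187, -0.649, 0.231] pointing down, gripper open.
Joint ranges: [-163.25, 163.25], [-28.42, 122.38], [-70.27, 78.77], [12.13, 141.07], [-58.53, 238.53], [9.26, 117.41], [-156.51, 156.51]. Speed limits (degrees/s): [108.29, 108.29, 136.94, 136.94, 172.46, 172.46, 172.46].

INTERFACE

Orientations are given as a 3x3 rotation matrix whose columns are the frame's x, y, z axes.
In Python, from workcell import sensors, grab_frame, job, models gives the robot as it stands.
- The arm moves only by the shell command python3 -m inch 'ROWS' [OPENING] [FORCE]. ROWS is a JSON object of lists of equal length, an entry for each row: "linear": the shift along the tool's x, y, z each as a share of 0.15 m, from -1 to 1, a list of three; "rot": the turn, a rotation vector about the tool's x, y, z each as a share of 360 degrees, from -1 to 1, a list of three. A call has 1 to 12 rows; each row is the pose to reach, as a shift and turn from the pose commanded when the call began, along the tool's axes at that moment, turning the shorter way round; what a row does not reach only later rows make up. A row lasts 1/10 s, in which the tool goes at most 50 mm and 8.59 degrees, less where a joint would pass 70% of its speed; a pose out of reach is approached as far as the arm can. A call with a number of a shift or a turn outside -1 to 1 is refused whole. A call with a gripper value outside its range is refused whole. OPENING is the opening, from -1 (shut) to 1 (fully open), so that 0 is half open, set as the call begins (- or left out, the last holds). The fingers move at their own pace and stop on an object; FORCE is the grip in N (left out, the last holds). Time passes only in rows, so rows that repeat a pose let the fingers close. It gives the time, the measured TCP pose, the force and the opening at its end, in the units of the state.
- sensors.get_state(): the state, without advancing time (a new reading comes with each control period).
- grab_frame(name): name is "scene" or "top" or "wrist"; returns a dict with "pixels" (400x640x3 uint8, blue, green, red), "fx", "fy", "cx", "cy" (pixels), "distortion" ([k1, k2, p1, p2, k3] as OpenCV has them; the pictures are not rectified), "R" (3x3) and "t" (3): a world point X has camera coordinates R X + t. Camera axes: x right, y down, z forward; pixel columns grow to the right and rows downward; lengths in m; the calibration is good to about 2 mm. A picture is of the moment at which its call begins. There is no depth.
- job.close_job(): hands the job in, once; it reports no verdict.
Trained networks look in a picture, given as the dict that the camera call returned (one of the last four; its "shot" number tells which), for a name from the list of things; names that differ only in an ending like _2 or _b are one class to them, and where a whole thing is asked for, a point or a joint stands for the part that bears it (a point fixed in the world has none). Each returns a list of dicts, best first, with "score" (0 to 1); they miss things now and then, are a little off and sometimes report something else, mostly with a low value. They report only what shows in the picture. A call takes as long as a camera call. They do not tell look-alikes from the thing itself.
- models.boxes_of(picture, name): "extent" ([left, top, right, bottom] in pixels, round what is visible of it).
The state is a dict: "time_s": time; "q": joint angles; "joint_vel": joint speeds; "joint_efforts": joint torques, N m; "tcp_pos": TCP position; "orientation": TCP orientation; "wrist_force": force on the tool from outside, world axes, zero at the start; "ft_torque": the same for the moment, N m; "grip_width": finger opening in m.
Only numpy, scipy, OpenCV 4.12 (cv2) and the standard library are available. Lean on these libraries where they do the work, as an engineer would, in place of code of your own. Each camera call takes 0.05 s, during which the arm holds its last target.

## Working session

There is one attempt and no reset: what is moved stays moved. The work goes in short steps, Python scripts to look and compute and a shell command to move; the robot and the scene stay as the last step left them, time stands still between calls to the robot, and variables do not carry over. Pictures are saved under pics/ and viewed, and the job is handed in when it is done.

```bash
ls; mkdir -p pics; python3 - <<'E'
from workcell import sensors, grab_frame, models
import cv2,json
s=sensors.get_state(); print({k:s[k] for k in ('time_s','tcp_pos','orientation','wrist_force','grip_width')})
for n in ('scene','top'):
    f=grab_frame(n); cv2.imwrite(f'pics/{n}0.png',f['pixels'])
    print(n,f['fx'],f['fy'],f['cx'],f['cy'],f['distortion'],f['R'],f['t'])
    for o in ('board','relay_1','cradle','thermo','power','bottle','sponge_tin','spool'):
        print(o,[(d['extent'],round(d['score'],2)) for d in models.boxes_of(f,o)])
E
```

```text
pics
{'time_s': 0.0, 'tcp_pos': array([ 0.18689505, -0.64818155,  0.23059613]), 'orientation': array([[ 2.77101569e-01, -4.82266846e-04,  9.60840511e-01],
       [-9.60839747e-01,  1.21796360e-03,  2.77101960e-01],
       [-1.30390585e-03, -9.99999142e-01, -1.25881530e-04]]), 'wrist_force': array([0.33002956, 0.04047436, 0.42038026]), 'grip_width': 0.0856458045702171}
scene 379.8750409852456 379.8750409852456 313.70410797946295 199.36727847713468 [0.01543896 0.         0.         0.         0.        ] [[ 0.8542817   0.51975648 -0.00748179]
 [ 0.36690648 -0.61312528 -0.69961206]
 [-0.36821518  0.59492066 -0.71448372]] [-0.4214323  -0.13869113  1.17387832]
board [([308.0, 153.9, 413.8, 280.8], 0.85)]
relay_1 [([160.0, 260.9, 183.2, 289.6], 0.93), ([277.3, 195.3, 301.1, 216.8], 0.9), ([201.0, 230.8, 225.5, 258.5], 0.9), ([167.9, 299.7, 192.5, 331.6], 0.82), ([256.6, 216.8, 271.2, 238.4], 0.69), ([222.2, 241.9, 251.8, 279.3], 0.67), ([194.0, 268.8, 221.6, 302.5], 0.67), ([323.3, 124.6, 375.2, 158.9], 0.27)]
cradle []
thermo [([322.0, 123.2, 372.2, 163.5], 0.56)]
power []
bottle [([265.2
[... 688 characters left out ...]
0.69), ([386.9, 212.5, 407.4, 231.2], 0.56), ([437.8, 220.2, 462.4, 239.6], 0.53), ([389.3, 248.9, 400.6, 260.0], 0.53), ([410.9, 218.8, 433.8, 234.2], 0.49), ([238.0, 148.4, 362.9, 185.4], 0.21)]
cradle [([218.8, 205.5, 245.1, 248.0], 0.76), ([388.7, 216.0, 407.2, 230.5], 0.46), ([346.1, 226.0, 364.0, 244.1], 0.25)]
thermo [([210.1, 189.5, 243.4, 252.5], 0.79)]
power [([243.4, 160.0, 253.3, 165.3], 0.42)]
bottle [([398.6, 160.4, 420.4, 185.6], 0.78), ([412.4, 220.4, 432.2, 235.6], 0.66), ([213.5, 191.8, 235.8, 251.4], 0.54)]
sponge_tin [([196.2, 162.2, 216.6, 180.8], 0.8), ([239.5, 148.7, 363.4, 184.1], 0.26)]
spool [([432.0, 178.3, 454.1, 201.0], 0.8), ([195.9, 161.4, 221.0, 181.9], 0.42)]
```

View pics/scene0.png

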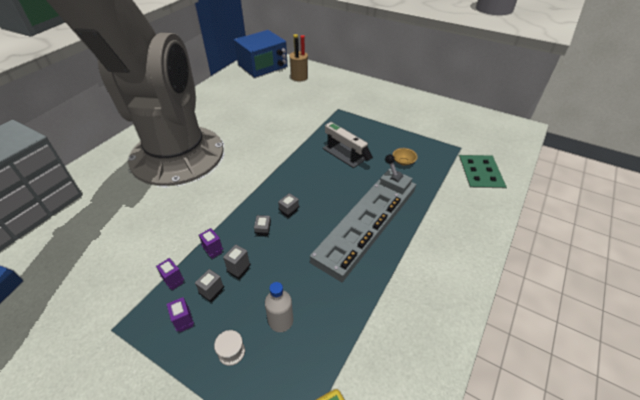

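View pics/top0.png

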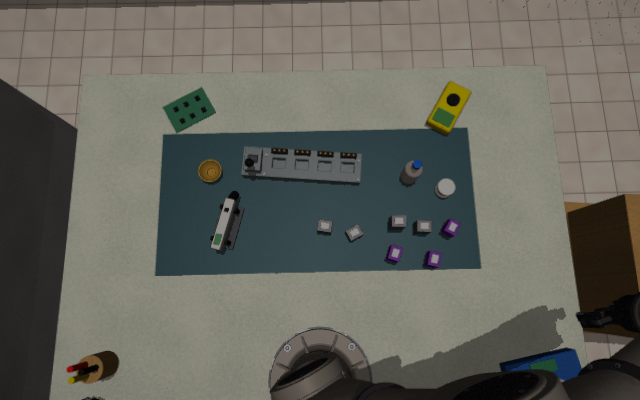

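```bash
python3 - <<'E'
import cv2
a=cv2.imread('pics/scene0.png'); cv2.imwrite('pics/sc_crop.png',cv2.resize(a[185:375,140:310],None,fx=4,fy=3.15*4/3.15*0.78 if 0 else 3.1,interpolation=cv2.INTER_CUBIC)[:600])
a=cv2.imread('pics/top0.png'); cv2.imwrite('pics/top_crop.png',cv2.resize(a[130:280,185:470],None,fx=2.8,fy=2.8,interpolation=cv2.INTER_CUBIC))
cv2.imwrite('pics/top_crop2.png',cv2.resize(a[200:275,305:470],None,fx=4.8,fy=4.8,interpolation=cv2.INTER_CUBIC))
E
```

```text
(no output)
```

View pics/sc_crop.png

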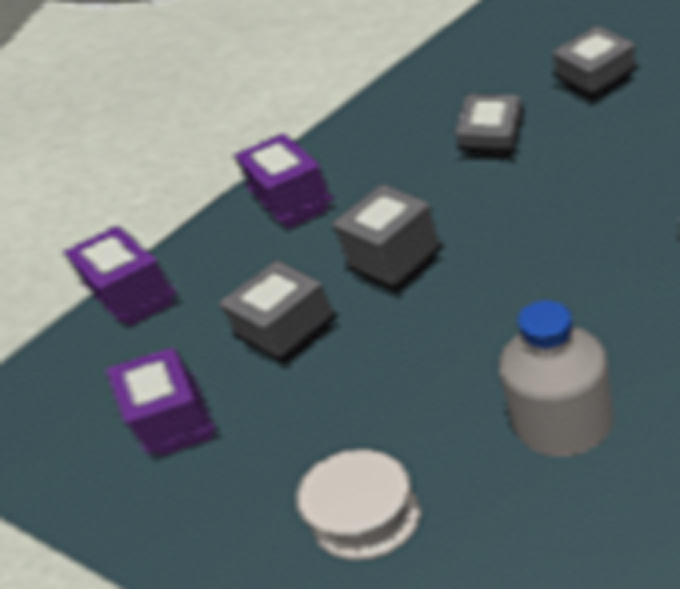

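View pics/top_crop.png

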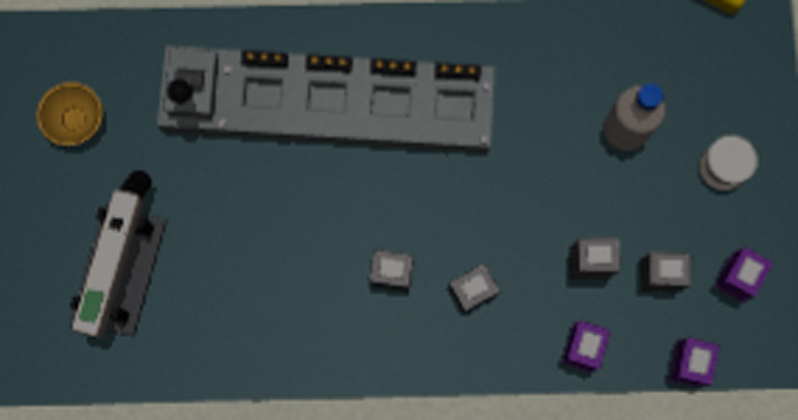

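View pics/top_crop2.png

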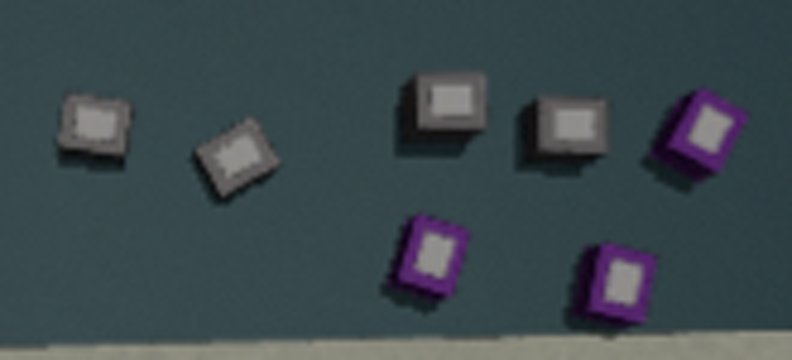

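The scene shows four grey relays. In the top view they are at about (399,221), (424,227), (325,226) and (355,232). Three purple look-alikes sit at (452,228), (395,254) and (433,259), and I'll leave those alone. The board runs left to right with its lever at (250,162). The thermometer lies at (225,222) with its nose away from the robot. Next I triangulate.

```bash
cat > h.py <<'E'
import numpy as np, cv2
from scipy.spatial.transform import Rotation as Ro
from scipy.optimize import least_squares
from workcell import sensors, grab_frame, models
def K(f): return np.array([[f['fx'],0,f['cx']],[0,f['fy'],f['cy']],[0,0,1.]])
def ray(f,uv):
    p=cv2.undistortPoints(np.array([[uv]],float),K(f),np.array(f['distortion']))[0,0]
    R=np.array(f['R']);t=np.array(f['t'])
    d=R.T@np.array([p[0],p[1],1]); return -R.T@t, d/np.linalg.norm(d)
def proj(f,X):
    X=np.atleast_2d(X).astype(float)
    return cv2.projectPoints(X,cv2.Rodrigues(np.array(f['R']))[0],np.array(f['t'],float),K(f),np.array(f['distortion']))[0][:,0]
def atz(f,uv,z):
    o,d=ray(f,uv); return o+d*(z-o[2])/d[2]
def tri(fs,uvs):
    A=np.zeros((3,3));b=np.zeros(3)
    for f,uv in zip(fs,uvs):
        o,d=ray(f,uv);P=np.eye(3)-np.outer(d,d);A+=P;b+=P@o
    X=np.linalg.solve(A,b)
    return X,[np.linalg.norm((np.eye(3)-np.outer(d,d))@(X-o)) for o,d in (ray(f,u) for f,u in zip(fs,uvs))]
def save(name,img,crop=None,s=1):
    if crop: img=img[crop[1]:crop[3],crop[0]:crop[2]]
    cv2.imwrite('pics/'+name+'.png',cv2.resize(img,None,fx=s,fy=s,interpolation=cv2.INTER_CUBIC))
def down(yaw):
    """tool pointing down, tool x at world angle yaw(deg)"""
    c,s=np.cos(np.radians(yaw)),np.sin(np.radians(yaw))
    x=np.array([c,s,0]);y=np.array([0,0,-1.]);return np.column_stack([x,y,np.cross(x,y)])
def st():
    s=sensors.get_state();R=np.array(s['orientation'])
    print('t',round(s['time_s'],2),'tcp',np.round(s['tcp_pos'],4),'yaw',round(np.degrees(np.arctan2(R[1,0],R[0,0])),2),'tilt',np.round(R[:,1],4),'F',np.round(s['wrist_force'],1),'T',np.round(s['ft_torque'],2),'grip',round(s['grip_width'],4),'q',np.round(s['q'],1))
    return s
def plan(p,R=None,s=None):
    """shares from current pose to p (tcp), R"""
    s=s or sensors.get_state();R0=np.array(s['orientation']);p0=np.array(s['tcp_pos'])
    R=R0 if R is None else R
    print('lin',np.round(R0.T@(np.array(p)-p0)/.15,3),'rot',np.round(Ro.from_matrix(R0.T@R).as_rotvec()/(2*np.pi),4),'dist',np.round(np.linalg.norm(np.array(p)-p0),3))
def white(f,box,th=140):
    x0,y0,x1,y1=[int(round(v)) for v in box];a=f['pixels'][y0:y1,x0:x1].astype(int)
    m=((a.min(2)>th)&(a.max(2)-a.min(2)<45)).astype(np.uint8)
    n,l,stt,c=cv2.connectedComponentsWithStats(m)
    if n<2:return None
    i=1+np.argmax(stt[1:,4]);return c[i]+[x0,y0],stt[i,4]
E
python3 - <<'E'
from h import *
import itertools
ft=grab_frame('top');fs=grab_frame('scene')
bt=[d['extent'] for d in models.boxes_of(ft,'relay_1') if d['score']>.4]
bs=[d['extent'] for d in models.boxes_of(fs,'relay_1') if d['score']>.5]
wt=[w for w in (white(ft,b,130) for b in bt) if w];ws=[w for w in (white(fs,b,150) for b in bs) if w]
print(len(wt),len(ws))
for a in wt:
  for b in ws:
    X,e=tri([ft,fs],[a[0],b[0]])
    if max(e)<.004 and .01<X[2]<.1: print(np.round(a[0],1),a[1],np.round(b[0],1),b[1],np.round(X,4),np.round(e,4))
E
```

```text
7 7
[398.8 220.1] 37 [234.7 253.3] 82 [ 0.4362 -0.2353  0.0696] [0.0005 0.0005]
[324.3 225.1] 36 [287.8 199.7] 50 [ 0.4299 -0.0227  0.0458] [0.0001 0.0001]
[354.3 231.9] 37 [261.6 221.2] 56 [ 0.41   -0.1094  0.0357] [0.0006 0.0006]
[434.5 258.5] 36 [166.3 266.6] 80 [ 0.3261 -0.3317  0.0575] [0.0002 0.0002]
[452.5 226.6] 32 [176.8 308.1] 104 [ 0.4161 -0.3901  0.0568] [0.0004 0.0004]
[424.1 225.3] 39 [207.  278.9] 91 [ 0.4214 -0.3095  0.0568] [0.0001 0.0001]
[395.4 252.5] 35 [204.3 228.2] 179 [ 0.3417 -0.2203  0.0816] [0.0023 0.0023]
```

Triangulated heights identify the relays: relay_1 (.436,-.235), relay_2 (.421,-.310), relay_3 (.430,-.023) and relay_4 (.410,-.109). Now the board, cradle and thermometer.

```bash
python3 - <<'E'
from h import *
a=cv2.imread('pics/top0.png'); save('b1',a,(232,136,372,196),5.7)
save('c1',a,(190,180,260,260),7)
a=cv2.imread('pics/scene0.png'); save('b2',a,(300,140,420,285),4.1)
save('c2',a,(315,115,425,195),7)
E
```

```text
(no output)
```

View pics/b1.png

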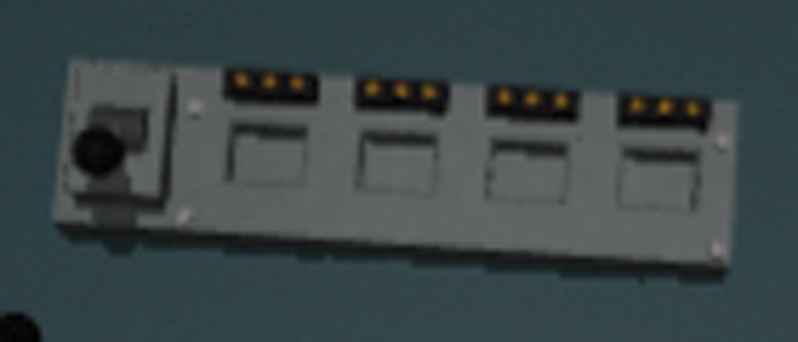

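View pics/b2.png

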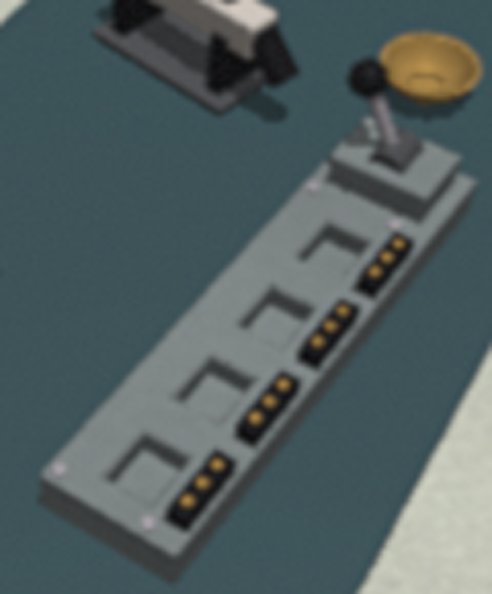

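View pics/c1.png

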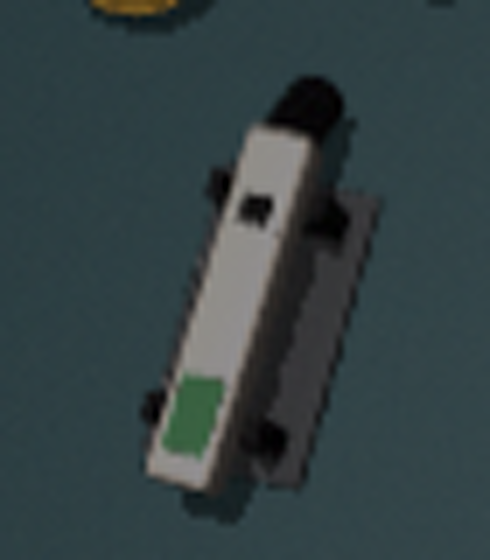

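View pics/c2.png

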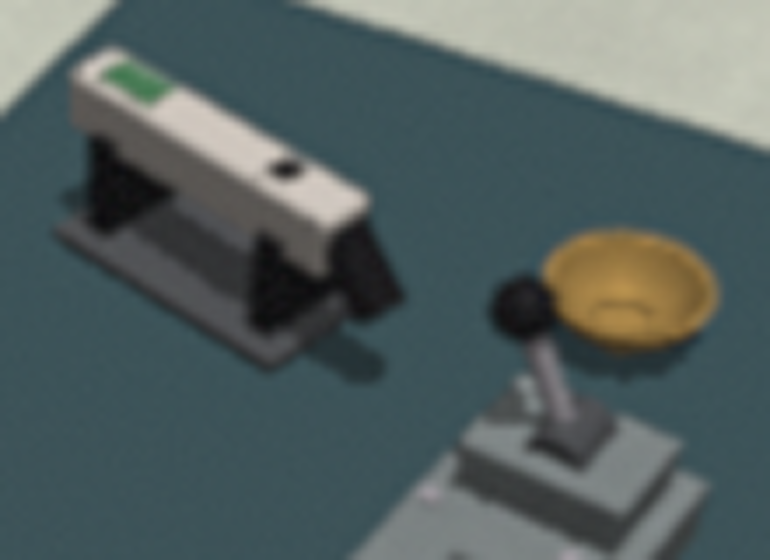

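```bash
python3 - <<'E'
from h import *
ft=grab_frame('top');fs=grab_frame('scene')
un=lambda pts,s,o:(np.array(pts,float)+.5)/s-.5+np.array(o)
# board sockets: order far+y(-x?) ; board x up in image(top), y left
tp=[[(232,125),(307,130),(302,187),(226,182)],[(360,132),(438,138),(434,197),(357,190)],[(490,142),(570,145),(567,203),(486,198)],[(622,150),(700,155),(697,212),(619,206)]]
T=un(np.array(tp).reshape(-1,2),5.7,(232,136))
def sock(y): return [(.0155,y+.0195),(.0155,y-.0195),(-.0155,y-.0195),(-.0155,y+.0195)]
L=np.array([c+(.03,) for y in (.07,0,-.07,-.14) for c in sock(y)])
# scene: left=(-x,-y)?  far/back..
sc=[[(332,225),(368,247),(338,275),(300,260)],[(272,287),(312,318),(280,345),(240,325)],[(212,358),(257,382),(217,410),(180,397)],[(145,435),(188,460),(150,500),(107,477)]]
S=un(np.array(sc).reshape(-1,2),4.1,(300,140))
Ls=np.array([c+(.03,) for y in (.07,0,-.07,-.14) for c in [(-.0155,y+.0195),(.0155,y+.0195),(.0155,y-.0195),(-.0155,y-.0195)]])
def W(p,L):
    c,s=np.cos(p[2]),np.sin(p[2]);return np.column_stack([p[0]+c*L[:,0]-s*L[:,1],p[1]+s*L[:,0]+c*L[:,1],L[:,2]])
def fit(res,p0):
    r=least_squares(res,p0,loss='soft_l1');return r.x,np.sqrt(np.mean(r.fun**2))
both=lambda p:np.r_[(proj(ft,W(p,L))-T).ravel(),(proj(fs,W(p,Ls))-S).ravel()]
for nm,fn in (('top',lambda p:(proj(ft,W(p,L))-T).ravel()),('scene',lambda p:(proj(fs,W(p,Ls))-S).ravel()),('both',both)):
    x,e=fit(fn,[.58,.06,0]);print('board',nm,np.round(x[:2],4),np.degrees(x[2]).round(2),e.round(2))
pb=x
print('sockets',[W(pb,np.array([[0,y,.03]]))[0].round(4).tolist() for y in (-.14,-.07,0,.07)],'lever base',W(pb,np.array([[0,.145,.03]]))[0].round(4))
Tt=un([(252,122),(315,138),(212,490),(148,475)],7,(190,180))
Lt=np.array([(.07,.014,.075),(.07,-.014,.075),(-.08,-.014,.075),(-.08,.014,.075)])
Ts=un([(325,243),(370,200),(112,47),(70,75)],7,(315,115)); 
Lts=np.array([(.07,-.014,.075),(.07,.014,.075),(-.08,.014,.075),(-.08,-.014,.075)])
for nm,fn in (('top',lambda p:(proj(ft,W(p,Lt))-Tt).ravel()),('scene',lambda p:(proj(fs,W(p,Lts))-Ts).ravel()),('both',lambda p:np.r_[(proj(ft,W(p,Lt))-Tt).ravel(),(proj(fs,W(p,Lts))-Ts).ravel()])):
    x,e=fit(fn,[.45,.25,0]);print('thermo',nm,np.round(x[:2],4),np.degrees(x[2]).round(2),e.round(2))
print('knob',tri([ft,fs],[un([(98,152)],5.7,(232,136))[0],un([(524,307)],7,(315,115))[0]]))
E
```

```text
board top [0.62   0.0427] -5.05 0.34
board scene [0.6246 0.0418] -5.47 0.93
board both [0.6224 0.0426] -5.16 0.87
sockets [[0.6098, -0.0969, 0.03], [0.6161, -0.0271, 0.03], [0.6224, 0.0426, 0.03], [0.6287, 0.1123, 0.03]] lever base [0.6354 0.187  0.03  ]
thermo top [0.4429 0.2644] -14.85 0.22
thermo scene [0.4465 0.2626] -16.45 0.58
thermo both [0.4442 0.2644] -15.32 0.68
knob (array([0.60779436, 0.18953143, 0.10588731]), [np.float64(0.0011361847830281225), np.float64(0.0011361847830280187)])
```

```bash
python3 -m inch '{"linear":[[-0.58,-0.15,0.86],[-0.58,-0.15,0.86],[-0.58,-0.15,0.86],[-0.58,-0.15,0.86],[-0.58,-0.15,0.86],[-0.58,-0.15,0.86],[-0.58,-0.15,0.86],[-0.58,-0.15,0.86],[-0.58,-0.15,0.86]],"rot":[[0,-0.2055,0],[0,-0.2055,0],[0,-0.2055,0],[0,-0.2055,0],[0,-0.2055,0],[0,-0.2055,0],[0,-0.2055,0],[0,-0.2055,0],[0,-0.2055,0]]}'; python3 - <<'E'
from h import *
st(); plan([.45,-.235,.25],down(0))
E
```

```text
time_s: 2.1
tcp_pos: [0.2868, -0.5292, 0.2539]
orientation: [[1.0, 0.0, -0.007], [0.007, -0.0, 1.0], [0.0, -1.0, -0.0]]
wrist_force: [0.3, 0.3, -0.3]
grip_width: 0.0852
t 2.1 tcp [ 0.2868 -0.5292  0.2539] yaw 0.41 tilt [ 0. -0. -1.] F [ 0.3  0.3 -0.3] T [-0.02  0.01 -0.01] grip 0.0852 q [ 64.7  17.  -11.4  99.6   3.7  63.7  52.5]
lin [1.102 0.026 1.954] rot [0.     0.0011 0.    ] dist 0.337
```

```bash
python3 -m inch '{"linear":[[0.55,0.01,0.98],[0.55,0.01,0.98],[0.55,0.01,0.98],[0.55,0.01,0.98]],"rot":[[0,0,0],[0,0,0],[0,0,0],[0,0,0]]}' >/dev/null; python3 -m inch '{"linear":[[0.55,0.01,0.98],[0.55,0.01,0.98],[0.55,0.01,0.98],[0.55,0.01,0.98],[0.55,0.01,0.98]],"rot":[[0,0.001,0],[0,0.001,0],[0,0.001,0],[0,0.001,0],[0,0.001,0]]}' ; python3 - <<'E'
from h import *
s=st()
f=grab_frame('wrist');save('w1',f['pixels']);print(f['t'],f['R'],[(d['extent'],round(d['score'],2)) for d in models.boxes_of(f,'relay_1')])
R=np.array(f['R']);print('cam',-R.T@np.array(f['t']))
for n,X in (('r1',[.4362,-.2353,.07]),('r2',[.4214,-.3095,.058])): print(n,proj(f,X))
E
```

```text
time_s: 3.0
tcp_pos: [0.4531, -0.232, 0.2511]
orientation: [[1.0, 0.001, 0.0], [-0.0, 0.0, 1.0], [0.001, -1.0, 0.0]]
wrist_force: [0.3, -0.5, 0.6]
grip_width: 0.0851
t 3.0 tcp [ 0.4531 -0.232   0.2511] yaw -0.01 tilt [ 8.e-04  3.e-04 -1.e+00] F [ 0.3 -0.5  0.6] T [-0.01  0.02 -0.01] grip 0.0851 q [ 41.7   9.3 -24.1 110.5   4.3  61.1  15.8]
[-0.45233287 -0.26491073  0.33033638] [[ 9.99999919e-01 -3.80930367e-04  1.29387606e-04]
 [-4.02118115e-04 -9.56225809e-01  2.92629527e-01]
 [ 1.22522948e-05 -2.92629555e-01 -9.56225885e-01]] [([293.3, 156.6, 321.9, 199.2], 0.95), ([214.8, 148.4, 261.1, 188.5], 0.86), ([210.5, 222.8, 251.3, 260.8], 0.84), ([263.5, 43.1, 305.7, 95.1], 0.8), ([281.0, 0.0, 317.3, 15.7], 0.71), ([283.6, 207.8, 313.2, 253.9], 0.6)]
cam [ 0.45222226 -0.1568206   0.39345542]
r1 [[307.38417484 182.76016024]]
r2 [[297.14568217 236.7208452 ]]
```

View pics/w1.png

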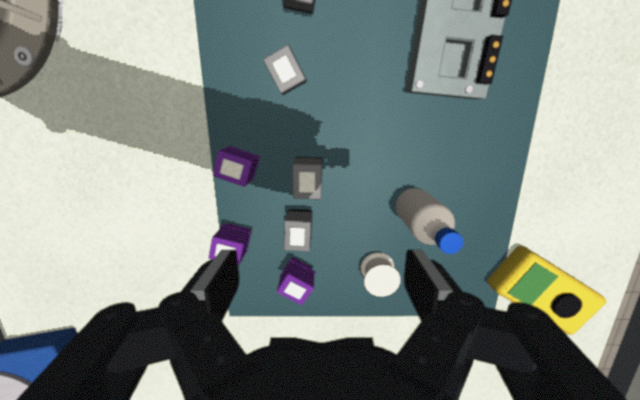

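The wrist view shows relay_1 at (307,180), relay_2 at (297,235) and relay_4 at (284,68). I enlarge it to get the yaw angles.

```bash
python3 - <<'E'
from h import *
a=cv2.imread('pics/w1.png'); save('w1a',a,(255,145,335,265),5)
save('w1b',a,(250,35,330,105),7)
E
```

```text
(no output)
```

View pics/w1a.png

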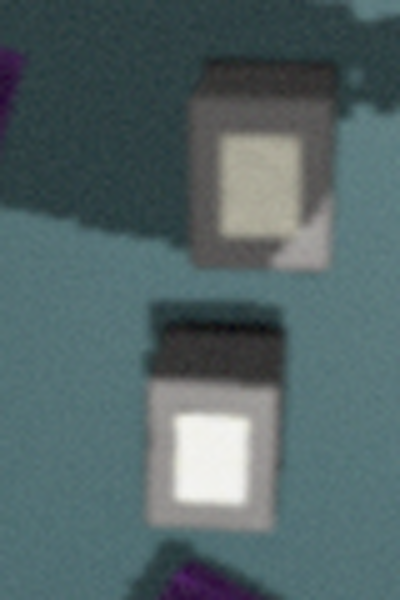

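```bash
cat >> h.py <<'E'
def quadfit(f,pts,s,o,z,p0,hx=.017,hy=.021):
    """pts: corners order (-x+y),(+x+y),(+x-y),(-x-y) of a rectangle at height z"""
    U=(np.array(pts,float)+.5)/s-.5+np.array(o)
    L=np.array([(-hx,hy),(hx,hy),(hx,-hy),(-hx,-hy)])
    def W(p):
        c,s_=np.cos(p[2]),np.sin(p[2]);return np.column_stack([p[0]+c*L[:,0]-s_*L[:,1],p[1]+s_*L[:,0]+c*L[:,1],np.full(4,z)])
    r=least_squares(lambda p:(proj(f,W(p))-U).ravel(),p0)
    return r.x[:2].round(4),np.degrees(r.x[2]).round(2),np.sqrt(np.mean(r.fun**2)).round(2)
E
python3 - <<'E'
from h import *
f=grab_frame('wrist')
print(quadfit(f,[(190,95),(333,95),(333,268),(193,268)],5,(255,145),.07,[.436,-.235,0]))
print(quadfit(f,[(150,378),(277,382),(274,528),(148,522)],5,(255,145),.058,[.421,-.31,0]))
st(); plan([.437,-.2355,.11],down(0))
E
```

```text
(array([ 0.434 , -0.2366]), np.float64(-0.48), np.float64(0.36))
(array([ 0.4192, -0.3107]), np.float64(-2.64), np.float64(0.58))
t 3.15 tcp [ 0.4511 -0.2359  0.2508] yaw -0.35 tilt [-2.e-04 -3.e-04 -1.e+00] F [-0.3  0.4 -0.6] T [-0.02  0.01 -0.01] grip 0.0856 q [ 41.9   9.3 -23.8 110.5   4.3  61.1  15.9]
lin [-0.094  0.939  0.002] rot [ 0.    -0.001 -0.   ] dist 0.142
```

```bash
python3 -m inch '{"linear":[[-0.1,0.3,0],[-0.1,0.6,0],[-0.1,0.85,0],[-0.1,0.85,0]],"rot":[[0,0,0],[0,0,0],[0,0,0],[0,0,0]]}' 0.5 60 >/dev/null;  python3 - <<'E'
from h import *
st();st(); plan([.435,-.2362,.034],down(-.4))
f=grab_frame('wrist');save('w2',f['pixels']);s=st();print(proj(f,[.4345,-.2364,.07]))
E
```

```text
t 3.55 tcp [ 0.4334 -0.235   0.1196] yaw -0.4 tilt [-0.0062  0.0032 -1.    ] F [ 0.2 -0.1  0.9] T [ 0.02 -0.05 -0.  ] grip 0.0641 q [ 40.7  17.3 -22.7 119.5   9.3  45.2  11.9]
t 3.55 tcp [ 0.4334 -0.235   0.1196] yaw -0.4 tilt [-0.0062  0.0032 -1.    ] F [ 0.2 -0.1  0.9] T [ 0.02 -0.05 -0.  ] grip 0.0641 q [ 40.7  17.3 -22.7 119.5   9.3  45.2  11.9]
lin [ 0.014  0.57  -0.01 ] rot [-0.0005  0.     -0.001 ] dist 0.086
t 3.6 tcp [ 0.435  -0.2354  0.1222] yaw -0.38 tilt [-0.0036  0.002  -1.    ] F [-0.3 -0.2  0.9] T [-0.01 -0.07 -0.01] grip 0.0642 q [ 40.7  17.2 -22.8 119.3   9.2  45.4  11.9]
[[324.37781992 223.28462571]]
```

View pics/w2.png

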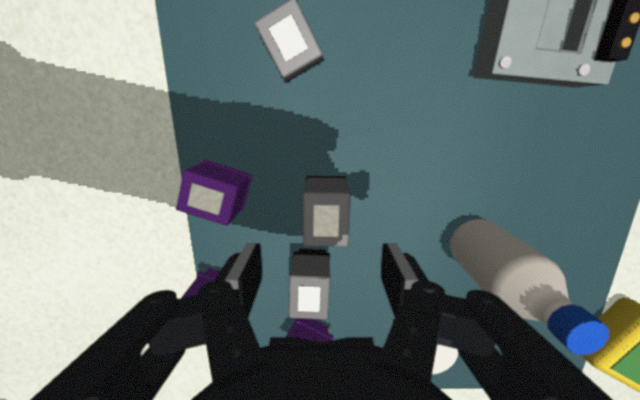

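```bash
python3 -m inch '{"linear":[[0,0.25,0],[0,0.45,0],[0,0.575,-0.003],[0,0.575,-0.003]],"rot":[[0,0,0],[0,0,0],[0,0,0],[0,0,0]]}' >/dev/null; python3 -m inch '{"linear":[[0,0,0],[0,0,0],[0,0,0],[0,0,0],[0,0,0],[0,0,0]],"rot":[[0,0,0],[0,0,0],[0,0,0],[0,0,0],[0,0,0],[0,0,0]]}' -1 60 >/dev/null;  python3 - <<'E'
from h import *
st()
E
```

```text
t 4.6 tcp [ 0.4375 -0.2362  0.0391] yaw -0.32 tilt [ 0.0023 -0.0018 -1.    ] F [-3.1 -0.2 13.5] T [ 0.07  0.62 -0.02] grip 0.033 q [ 37.9  24.8 -20.2 122.2  14.7  35.    7. ]
```

```bash
python3 -m inch '{"linear":[[0,-0.1,0],[0,-0.4,0],[0,-0.7,0],[0,-0.95,0],[0,-0.95,0],[0,-0.95,0]],"rot":[[0,0,0],[0,0,0],[0,0,0],[0,0,0],[0,0,0],[0,0,0]]}' ;  python3 - <<'E'
from h import *
f=grab_frame('wrist');save('w3',f['pixels'],(220,140,440,330),3.6);s=st()
p=np.array(s['tcp_pos']);R=np.array(s['orientation'])
print('label pred',proj(f,p+[0,0,.07-.039]))
# tool x/z offset from camera check
plan([.6098,-.0969,.19],down(-5.16))
E
```

```text
time_s: 5.2
tcp_pos: [0.4368, -0.2358, 0.1811]
orientation: [[1.0, 0.002, 0.006], [-0.006, -0.002, 1.0], [0.002, -1.0, -0.002]]
wrist_force: [0.3, -0.7, -2.4]
grip_width: 0.0332
t 5.25 tcp [ 0.4362 -0.2355  0.1798] yaw -0.31 tilt [ 4.e-04 -6.e-04 -1.e+00] F [-0.1 -0.7 -2.2] T [0.04 0.03 0.02] grip 0.0334 q [ 42.4  12.6 -24.2 116.5   6.5  52.2  14.4]
label pred [[321.71939757 284.48021294]]
lin [ 1.152 -0.068  0.93 ] rot [0.0001 0.0135 0.0001] dist 0.222
```

View pics/w3.png

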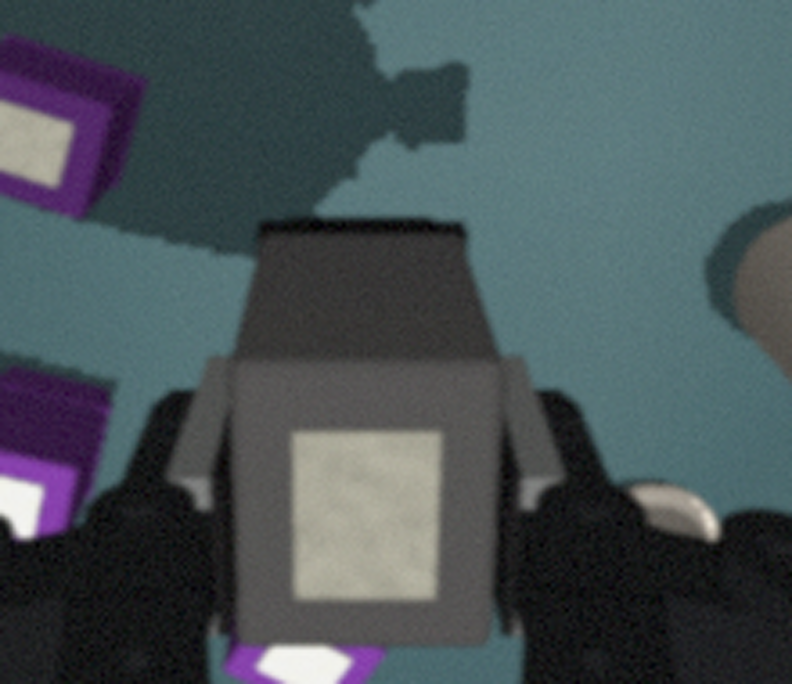

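```bash
python3 -m inch '{"linear":[[0,-0.27,0.1],[0.3,-0.27,0.25],[0.6,-0.27,0.4],[0.9,-0.27,0.4],[1,-0.27,0.4],[1,-0.27,0.4]],"rot":[[0,0.0135,0],[0,0.0135,0],[0,0.0135,0],[0,0.0135,0],[0,0.0135,0],[0,0.0135,0]]}' >/dev/null;  python3 - <<'E'
from h import *
f=grab_frame('wrist');save('w4',f['pixels']);s=st()
E
```

```text
t 5.9 tcp [ 0.5867 -0.1754  0.218 ] yaw -5.09 tilt [-0.0029  0.0017 -1.    ] F [-0.5  0.2 -2.8] T [-0.01  0.05 -0.04] grip 0.0334 q [ 31.   21.4 -25.9  99.7  10.4  61.5  -3.5]
```

View pics/w4.png

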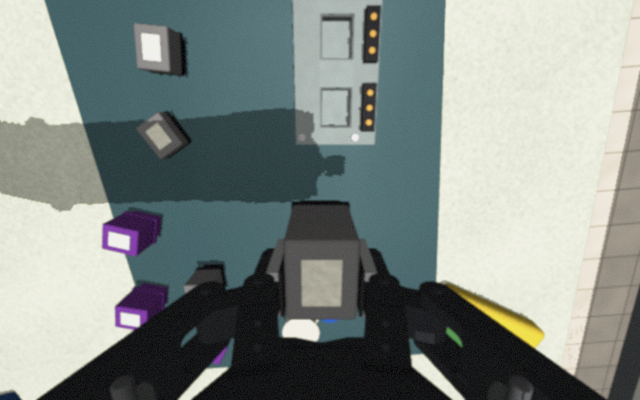

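```bash
python3 - <<'E'
from h import *
f=grab_frame('wrist');f=grab_frame('wrist');np.save('f5.npy',f,allow_pickle=True);save('w5',f['pixels'],(285,0,395,150),4);s=st()
E
```

```text
t 6.0 tcp [ 0.5857 -0.1761  0.2188] yaw -5.16 tilt [-2.3e-03  6.0e-04 -1.0e+00] F [-0.  -0.2 -2.2] T [0.02 0.06 0.02] grip 0.0333 q [ 31.1  21.3 -25.9  99.7  10.4  61.5  -3.4]
```

View pics/w5.png

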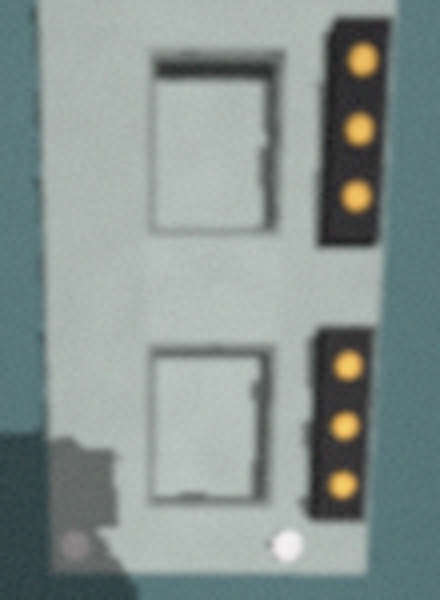

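```bash
python3 - <<'E'
from h import *
f=np.load('f5.npy',allow_pickle=True).item()
for n,q,p0 in ((1,[(150,50),(284,50),(277,235),(150,235)],[.616,-.027,-.09]),(0,[(148,345),(273,345),(270,503),(148,503)],[.61,-.097,-.09])):
  print(n,quadfit(f,q,4,(285,0),.03,p0,.0163,.0203), )
# board near corners + edges
L=[(50,573),(366,573)]
for u in L: print(atz(f,np.array(u)/4+[285,0],.03).round(4))
def B(p,x,y,z=.03):
    c,s=np.cos(p[2]),np.sin(p[2]);return [p[0]+c*x-s*y,p[1]+s*x+c*y,z]
p=[.6224,.0426,np.radians(-5.16)]
print('pred corners',np.round(B(p,-.045,-.18),4),np.round(B(p,.045,-.18),4))
# held label check
print('held label pred', proj(f,np.array(sensors.get_state()['tcp_pos'])+[0,0,.031]))
E
```

```text
1 (array([ 0.6159, -0.0262]), np.float64(-5.28), np.float64(0.94))
0 (array([ 0.6094, -0.0953]), np.float64(-4.92), np.float64(0.6))
[ 0.5611 -0.1318  0.03  ]
[ 0.6514 -0.1399  0.03  ]
pred corners [ 0.5614 -0.1326  0.03  ] [ 0.651  -0.1407  0.03  ]
held label pred [[322.30148035 287.61227315]]
```

```bash
python3 - <<'E'
from h import *
f=np.load('f5.npy',allow_pickle=True).item()
for k in range(2):
    w=white(f,(290,250,360,315),110);print(w)
    R=np.array(f['R']);c=-R.T@np.array(f['t']);s=st();p=np.array(s['tcp_pos']);print('cam-tcp in tool',np.array(s['orientation']).T@(c-p), R@np.array(s['orientation']))
    z=p[2]+.031; print('label at',atz(f,w[0],z)-p)
    f=grab_frame('wrist')
E
```

```text
(array([321.14174455, 282.76583593]), np.int32(1926))
t 6.0 tcp [ 0.5857 -0.1761  0.2188] yaw -5.16 tilt [-2.3e-03  6.0e-04 -1.0e+00] F [-0.  -0.2 -2.2] T [0.02 0.06 0.02] grip 0.0333 q [ 31.1  21.3 -25.9  99.7  10.4  61.5  -3.4]
cam-tcp in tool [-0.00049309 -0.14185341  0.07547801] [[ 9.99998977e-01  1.37392211e-03  3.97477368e-04]
 [ 7.82056342e-04 -2.92571506e-01 -9.56243328e-01]
 [-1.19751330e-03  9.56242661e-01 -2.92572282e-01]]
label at [-0.00029631  0.00254929  0.031     ]
(array([321.15220779, 282.77402597]), np.int32(1925))
t 6.05 tcp [ 0.5857 -0.1763  0.2193] yaw -5.17 tilt [-1.6e-03  2.0e-04 -1.0e+00] F [-0.5  0.6 -1.8] T [0.01 0.04 0.02] grip 0.0332 q [ 31.1  21.2 -25.9  99.7  10.4  61.5  -3.4]
cam-tcp in tool [-0.00071415 -0.14187035  0.07533938] [[ 9.99998887e-01  1.48769870e-03  1.13022772e-04]
 [ 5.43534790e-04 -2.92708210e-01 -9.56201657e-01]
 [-1.38945726e-03  9.56200654e-01 -2.92708693e-01]]
label at [-0.00058089  0.00240763  0.031     ]
```

```bash
python3 - <<'E'
from h import *
f=grab_frame('wrist');np.save('f6.npy',f,allow_pickle=True);save('w6',f['pixels'],(265,190,380,330),4.2);print(f['fx'])
E
```

```text
284.16967058384074
```

View pics/w6.png

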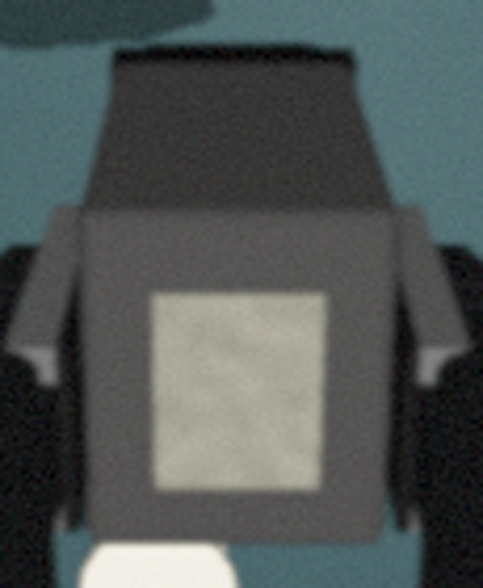

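```bash
python3 - <<'E'
from h import *
f=np.load('f6.npy',allow_pickle=True).item();s=st();p0=np.array(s['tcp_pos']);R=np.array(s['orientation'])
U=(np.array([(80,210),(395,210),(385,540),(90,540),(113,62),(353,62)],float)+.5)/4.2-.5+[265,190]
# relay frame local: x along tool x, yl along tool z, up along -tool y ; origin label centre
L=np.array([(-.017,.021,0),(.017,.021,0),(.017,-.021,0),(-.017,-.021,0),(-.017,.021,-.056),(.017,.021,-.056)])
def W(q):
    a=Ro.from_rotvec([q[3],0,0]).as_matrix()
    l=(a@L.T).T+[q[0],q[1],q[2]]
    t=np.column_stack([l[:,0],-l[:,2],l[:,1]])
    return p0+t@R.T
for free in (3,4):
    r=least_squares(lambda q:(proj(f,W(np.r_[q,np.zeros(4-free)]))-U).ravel(),np.zeros(free)+[0,0,.03,0][:free])
    print(r.x[:3].round(4),np.degrees(r.x[3:]),np.sqrt(np.mean(r.fun**2)),r.fun.round(1))
E
```

```text
t 6.15 tcp [ 0.586  -0.1764  0.22  ] yaw -5.19 tilt [-5.e-04 -2.e-04 -1.e+00] F [ 0.3  0.5 -1.7] T [-0.01  0.05 -0.02] grip 0.0331 q [ 31.1  21.2 -26.   99.7  10.4  61.5  -3.5]
[-0.0012 -0.001   0.0252] [] 1.2183763364907159 [-0.6  1.  -0.1  1.  -1.   0.1  0.4  0.1  2.9 -1.6 -1.  -1.6]
[-0.0012 -0.0004  0.0256] [-1.44427289] 0.974300354286948 [-0.6 -0.2 -0.1 -0.2 -0.8  0.5  0.1  0.4  2.9 -0.3 -1.1 -0.3]
```

```bash
python3 - <<'E'
from h import *
plan([.6100,-.0967,.10],down(-5.1))
E
```

```text
lin [0.111 0.8   0.544] rot [ 0.     -0.0002 -0.0001] dist 0.146
```

```bash
python3 -m inch '{"linear":[[0.11,0.1,0.3],[0.11,0.4,0.54],[0.11,0.65,0.54],[0.11,0.8,0.54],[0.11,0.8,0.54],[0.11,0.8,0.54]],"rot":[[0,0,0],[0,0,0],[0,0,0],[0,0,0],[0,0,0],[0,0,0]]}' >/dev/null;  python3 - <<'E'
from h import *
f=grab_frame('wrist');save('w7',f['pixels'],(200,60,440,330),2.2);s=st()
plan([.6100,-.0967,.055],down(-5.1))
E
```

```text
t 6.8 tcp [ 0.6113 -0.0975  0.1018] yaw -5.2 tilt [ 1.9e-03 -3.0e-04 -1.0e+00] F [ 0.7  0.  -1.2] T [ 0.01  0.02 -0.05] grip 0.0333 q [ 22.5  29.3 -25.3 104.4  16.   49.7 -15.6]
lin [-0.01   0.312  0.004] rot [ 0.     -0.0003  0.0003] dist 0.047
```

View pics/w7.png

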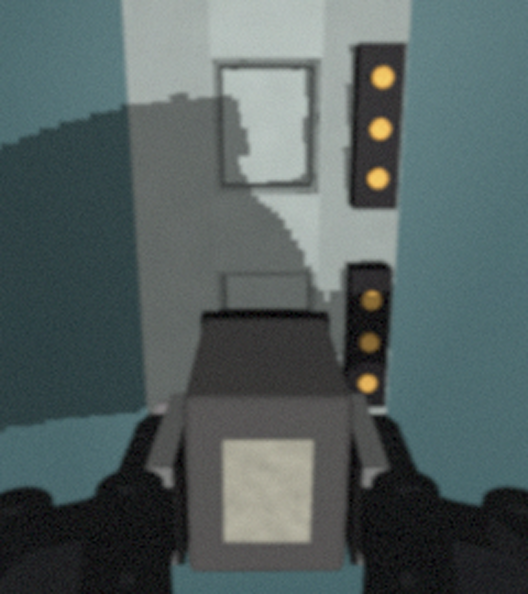

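```bash
python3 -m inch '{"linear":[[-0.005,0.1,0.002],[-0.005,0.18,0.003],[-0.005,0.22,0.003],[-0.005,0.25,0.003],[-0.005,0.28,0.003],[-0.005,0.28,0.003]],"rot":[[0,0,0],[0,0,0],[0,0,0],[0,0,0],[0,0,0],[0,0,0]]}' >/dev/null;  python3 - <<'E'
from h import *
st()
E
```

```text
t 7.4 tcp [ 0.6101 -0.0965  0.0575] yaw -5.15 tilt [ 3.e-04  2.e-04 -1.e+00] F [ 4.7 -0.4 -4.6] T [-0.11 -1.07  0.08] grip 0.0328 q [ 21.4  32.5 -24.1 105.9  18.   45.3 -17.3]
```

```bash
python3 -m inch '{"linear":[[0,0.015,0],[0,0.03,0],[0,0.03,0]],"rot":[[0,0,0],[0,0,0],[0,0,0]]}' >/dev/null;  python3 - <<'E'
from h import *
st()
f=grab_frame('scene');save('s8',f['pixels'],(290,140,430,290),4)
E
```

```text
t 7.7 tcp [ 0.6102 -0.0966  0.0548] yaw -5.17 tilt [ 7.e-04 -6.e-04 -1.e+00] F [-4.4 -1.9 17.4] T [0.1  1.01 0.1 ] grip 0.0332 q [ 21.3  32.7 -24.  106.   18.1  45.1 -17.4]
```

View pics/s8.png

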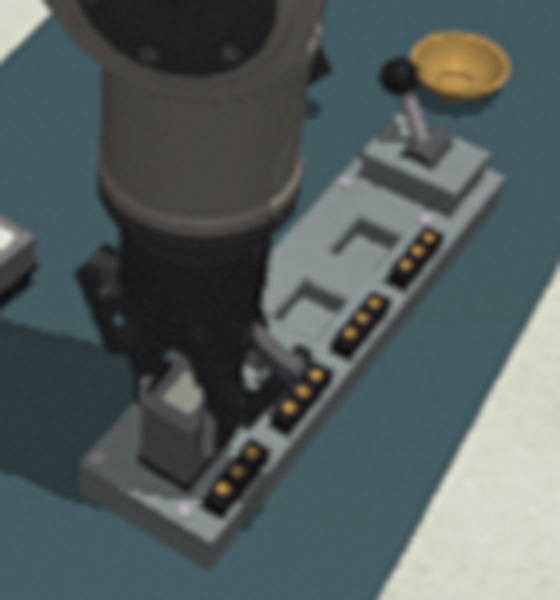

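```bash
python3 -m inch '{"linear":[[0,0.01,0],[0,0.01,0]],"rot":[[0,0,0],[0,0,0]]}' >/dev/null; python3 -c "from h import *;st()"; python3 -m inch '{"linear":[[0,-0.01,0],[0,-0.01,0],[0,-0.01,0],[0,-0.01,0]],"rot":[[0,0,0],[0,0,0],[0,0,0],[0,0,0]]}' 0.2 >/dev/null; python3 -m inch '{"linear":[[0,-0.15,0],[0,-0.45,0],[0,-0.75,0],[0,-0.95,0],[0,-0.95,0]],"rot":[[0,0,0],[0,0,0],[0,0,0],[0,0,0],[0,0,0]]}' >/dev/null; python3 - <<'E'
from h import *
st(); plan([.42,-.31,.20],down(-2.6))
f=grab_frame('scene');save('s9',f['pixels'],(140,130,430,380),2.3)
E
```

```text
t 7.95 tcp [ 0.6103 -0.0967  0.0546] yaw -5.17 tilt [ 0.001  -0.0013 -1.    ] F [-13.   -1.   41.5] T [0.32 3.26 0.11] grip 0.0332 q [ 21.3  32.7 -24.  106.   18.2  45.  -17.5]
t 8.85 tcp [ 0.6118 -0.0964  0.2005] yaw -5.16 tilt [ 6.1e-03 -9.0e-04 -1.0e+00] F [ 0.4  0.8 -0.7] T [-0.02 -0.1  -0.04] grip 0.051 q [ 24.3  23.  -27.3 100.1  12.1  59.5 -12.5]
lin [-1.146 -0.003 -1.533] rot [ 0.0001 -0.0071  0.001 ] dist 0.287
```

View pics/s9.png

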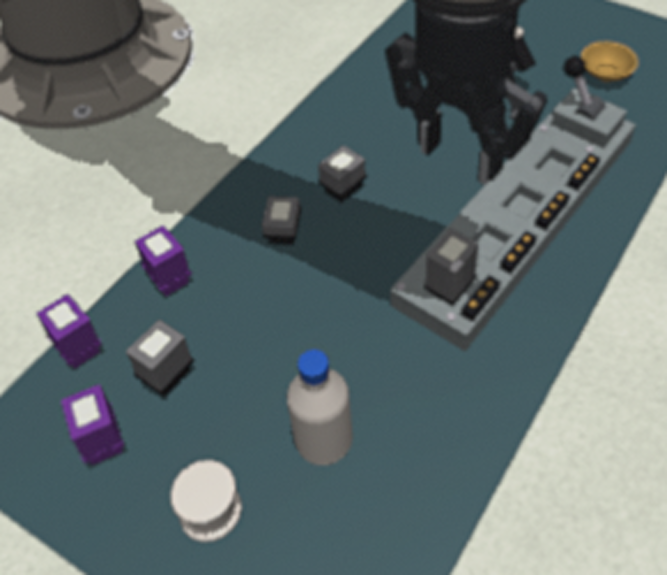

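Relay_1 is home in socket 0 and R2, R3 and R4 haven't moved. Now relay_2.

```bash
python3 -m inch '{"linear":[[-0.57,0,-0.77],[-0.57,0,-0.77],[-0.57,0,-0.77],[-0.57,0,-0.77]],"rot":[[0,-0.0035,0],[0,-0.007,0],[0,-0.007,0],[0,-0.007,0]]}' 0.5 >/dev/null; python3 -m inch '{"linear":[[-0.54,0,-0.79],[-0.54,0,-0.79],[-0.54,0,-0.79],[-0.54,0,-0.79],[-0.54,0,-0.79]],"rot":[[0,0,0],[0,0,0],[0,0,0],[0,0,0],[0,0,0]]}'  >/dev/null; python3 - <<'E'
from h import *
f=grab_frame('wrist');f=grab_frame('wrist');np.save('f10.npy',f,allow_pickle=True);save('w10',f['pixels'],(160,120,440,340),2.8);st()
print(proj(f,[.420,-.310,.058]))
E
```

```text
t 9.9 tcp [ 0.4285 -0.3174  0.1954] yaw -2.56 tilt [-5.0e-04  1.1e-03 -1.0e+00] F [ 0.5 -0.4  0.2] T [-0.03  0.01 -0.03] grip 0.064 q [ 49.4  14.9 -23.  111.1   7.   55.3  20.5]
[[313.95603898 182.73098838]]
```

View pics/w10.png

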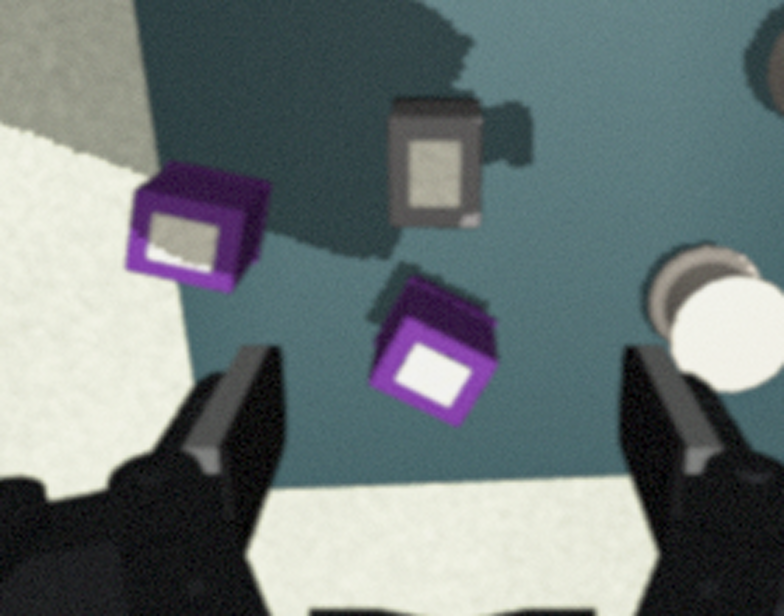

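```bash
python3 - <<'E'
from h import *
f=np.load('f10.npy',allow_pickle=True).item()
print(quadfit(f,[(390,115),(482,117),(480,228),(388,227)],2.8,(160,120),.058,[.42,-.31,-.04]))
plan([.4205,-.3097,.03],down(-2.5))
E
```

```text
(array([ 0.4212, -0.3087]), np.float64(-3.84), np.float64(0.48))
lin [-0.055  1.103  0.048] rot [-0.0002 -0.0002 -0.0001] dist 0.166
```

```bash
python3 -m inch '{"linear":[[-0.055,0,0.05],[-0.055,0.33,0.05],[-0.055,0.66,0.05],[-0.055,0.85,0.05],[-0.055,0.85,0.05]],"rot":[[0,0.001,0],[0,0.001,0],[0,0.001,0],[0,0.001,0],[0,0.001,0]]}' >/dev/null; python3 - <<'E'
from h import *
f=grab_frame('wrist');st();plan([.4208,-.3093,.031],down(-3));save('w11',f['pixels'],(200,150,440,340),2.5);print(proj(f,[.4208,-.3093,.058]))
E
```

```text
t 10.45 tcp [ 0.4195 -0.3087  0.0676] yaw -2.89 tilt [-0.0026  0.0025 -1.    ] F [ 0.1 -0.   0.4] T [-0.05 -0.02 -0.  ] grip 0.0638 q [ 46.7  24.  -20.9 118.2  12.9  40.1  14.6]
lin [ 0.009  0.244 -0.004] rot [-0.0004  0.0003 -0.0004] dist 0.037
[[327.19633823 250.08706154]]
```

View pics/w11.png

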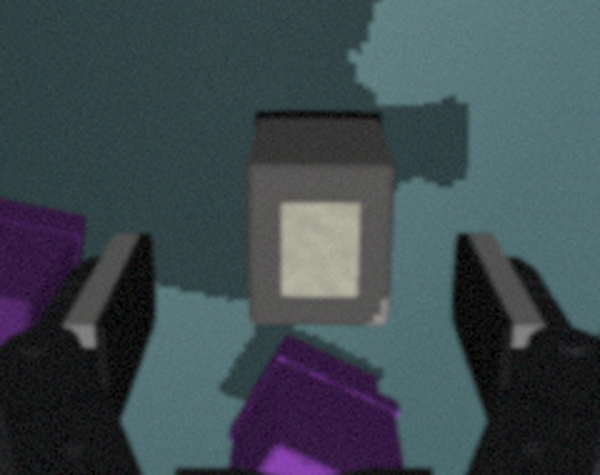

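```bash
python3 -m inch '{"linear":[[0.008,0.15,-0.004],[0.008,0.235,-0.004],[0.008,0.235,-0.004],[0.008,0.235,-0.004]],"rot":[[0,0,0],[0,0,0],[0,0,0],[0,0,0]]}' >/dev/null; python3 -c "from h import *;st()"; python3 -m inch '{"linear":[[0,0,0],[0,0,0],[0,0,0],[0,0,0],[0,0,0],[0,0,0]],"rot":[[0,0,0],[0,0,0],[0,0,0],[0,0,0],[0,0,0],[0,0,0]]}' -1 60 >/dev/null;  python3 -c "from h import *;st()"; python3 -m inch '{"linear":[[0,-0.1,0],[0,-0.4,0],[0,-0.7,0],[0,-0.98,0],[0,-0.98,0],[0,-0.98,0]],"rot":[[0,0,0],[0,0,0],[0,0,0],[0,0,0],[0,0,0],[0,0,0]]}' > /dev/null ;  python3 - <<'E'
from h import *
f=grab_frame('wrist');save('w12',f['pixels'],(220,140,440,330),3.6);s=st()
p=np.array(s['tcp_pos']);R=np.array(s['orientation'])
print('label pred',proj(f,p+[0,0,.058-.035]))
plan([.602,-.13,.2],down(-5.1))
E
```

```text
t 10.85 tcp [ 0.4217 -0.3113  0.0344] yaw -2.98 tilt [ 6.e-04 -4.e-04 -1.e+00] F [-0.1 -0.9  0.7] T [-0.   -0.01  0.03] grip 0.0642 q [ 45.5  27.2 -19.6 118.9  15.   36.2  12.8]
t 11.45 tcp [ 0.4217 -0.3116  0.0343] yaw -3.0 tilt [ 1.e-03 -8.e-04 -1.e+00] F [-2.4  1.4 11.5] T [0.31 0.56 0.03] grip 0.033 q [ 45.5  27.2 -19.6 118.9  15.   36.2  12.7]
t 12.1 tcp [ 0.4208 -0.3112  0.1807] yaw -3.0 tilt [ 2.e-04 -3.e-04 -1.e+00] F [-1.2 -0.4 -0.7] T [-0.07 -0.    0.  ] grip 0.033 q [ 49.7  15.1 -23.5 113.2   7.4  53.2  19.4]
label pred [[321.78244835 274.65059164]]
lin [ 1.143 -0.129  1.269] rot [0.0001 0.0058 0.    ] dist 0.257
```

View pics/w12.png

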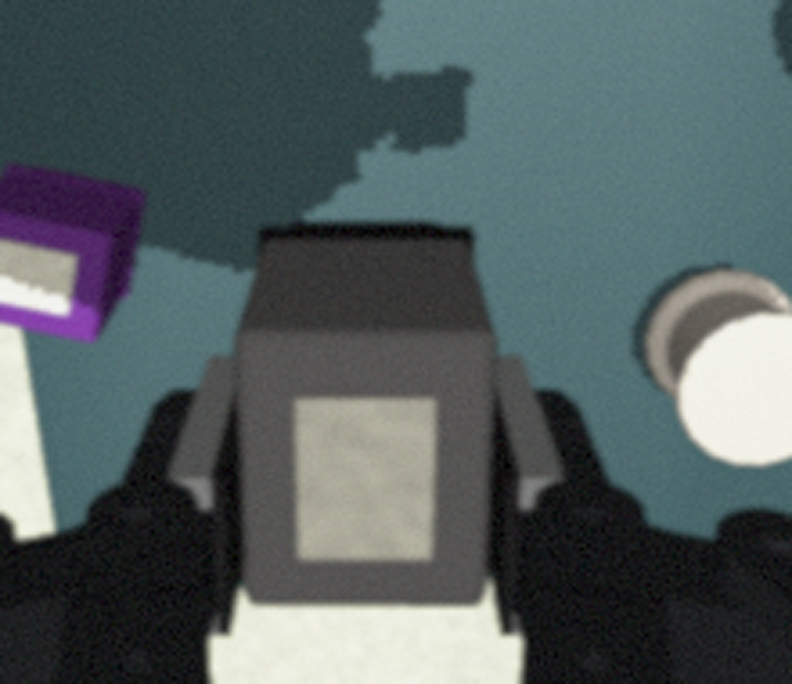

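```bash
python3 -m inch '{"linear":[[0.2,-0.13,0.3],[0.4,-0.13,0.6],[0.57,-0.13,0.9],[0.57,-0.13,0.9],[0.57,-0.13,0.9]],"rot":[[0,0.0058,0],[0,0.0058,0],[0,0.0058,0],[0,0.0058,0],[0,0.0058,0]]}' >/dev/null; python3 - <<'E'
from h import *
st();plan([.6163,-.0278,.2],down(-5.1))
E
```

```text
t 12.6 tcp [ 0.5141 -0.1781  0.1986] yaw -4.82 tilt [-0.0018  0.0018 -1.    ] F [-0.7 -0.5 -2. ] T [-0.02 -0.01  0.03] grip 0.0329 q [ 35.9  16.4 -27.8 109.3   9.   56.5  -0.7]
lin [ 0.595 -0.009  1.056] rot [-0.0003  0.0008 -0.0003] dist 0.182
```

```bash
python3 -m inch '{"linear":[[0.3,-0.01,0.3],[0.58,-0.01,0.6],[0.58,0,0.95],[0.58,0,0.95],[0.58,0,0.95]],"rot":[[0,0,0],[0,0,0],[0,0,0],[0,0,0],[0,0,0]]}' >/dev/null; python3 - <<'E'
from h import *
f=grab_frame('wrist');st();plan([.6163,-.0278,.09],down(-5.1));plan([.6163,-.0278,.0503],down(-5.1))
E
```

```text
t 13.15 tcp [ 0.6124 -0.0462  0.1986] yaw -4.98 tilt [-2.3e-03  4.0e-04 -1.0e+00] F [ 0.1 -0.3 -1.8] T [-0.03  0.05 -0.03] grip 0.0327 q [ 21.4  23.3 -29.7 100.4  13.   59.9 -17.8]
lin [0.017 0.724 0.125] rot [-0.      0.0003 -0.0004] dist 0.11
lin [0.018 0.988 0.124] rot [-0.      0.0003 -0.0004] dist 0.149
```

```bash
python3 -m inch '{"linear":[[0.017,0.1,0.125],[0.017,0.4,0.125],[0.017,0.65,0.125],[0.017,0.72,0.125],[0.017,0.72,0.125],[0.017,0.72,0.125]],"rot":[[0,0.0003,0],[0,0.0003,0],[0,0.0003,0],[0,0.0003,0],[0,0.0003,0],[0,0.0003,0]]}' >/dev/null; python3 - <<'E'
from h import *
f=grab_frame('wrist');st();plan([.6163,-.0278,.0503],down(-5.1));save('w13',f['pixels'],(200,60,440,330),2.2)
print('socket1 center proj',proj(f,[.616,-.0265,.03]), 's2',proj(f,[.6224,.0436,.03]))
E
```

```text
t 13.8 tcp [ 0.6181 -0.0289  0.0937] yaw -5.24 tilt [ 2.2e-03 -2.0e-04 -1.0e+00] F [-0.6 -0.1 -1.2] T [ 0.03 -0.02 -0.03] grip 0.033 q [ 17.8  30.3 -27.6 104.6  18.   49.3 -23.7]
lin [-0.013  0.289  0.006] rot [ 0.     -0.0004  0.0004] dist 0.043
socket1 center proj [[319.59731662 211.71997218]] s2 [[319.36358118 116.07209567]]
```

View pics/w13.png

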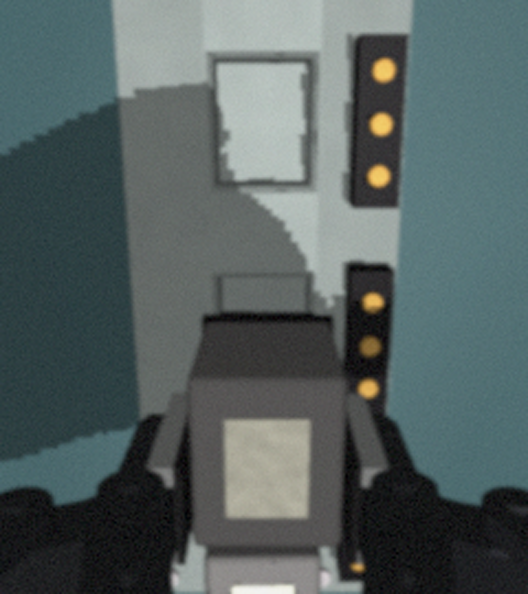

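```bash
python3 -m inch '{"linear":[[-0.01,0.1,0.006],[-0.01,0.18,0.006],[-0.01,0.22,0.006],[-0.01,0.25,0.006],[-0.01,0.27,0.006],[-0.01,0.27,0.006]],"rot":[[0,-0.0003,0],[0,-0.0003,0],[0,-0.0003,0],[0,-0.0003,0],[0,-0.0003,0],[0,-0.0003,0]]}' >/dev/null;  python3 -c "from h import *;st()"
```

```text
t 14.4 tcp [ 0.6156 -0.0271  0.051 ] yaw -5.07 tilt [-6.e-04  1.e-04 -1.e+00] F [-0.1 -0.5  0. ] T [ 0.05  0.   -0.  ] grip 0.0329 q [ 16.6  33.3 -26.4 106.1  20.1  45.2 -25.4]
```

Slid in freely. Now I press it home, release and lift.

```bash
python3 -m inch '{"linear":[[0,0.015,0],[0,0.035,0],[0,0.035,0]],"rot":[[0,0,0],[0,0,0],[0,0,0]]}' >/dev/null; python3 -c "from h import *;st()"; python3 -m inch '{"linear":[[0,-0.02,0],[0,-0.02,0],[0,-0.02,0],[0,-0.02,0]],"rot":[[0,0,0],[0,0,0],[0,0,0],[0,0,0]]}' 0.2 >/dev/null; python3 -m inch '{"linear":[[0,-0.15,0],[0,-0.45,0],[0,-0.75,0],[0,-0.95,0],[0,-0.95,0]],"rot":[[0,0,0],[0,0,0],[0,0,0],[0,0,0],[0,0,0]]}' >/dev/null; python3 - <<'E'
from h import *
st()
f=grab_frame('scene');save('s14',f['pixels'],(140,130,430,380),2.3)
f=grab_frame('top');save('t14',f['pixels'],(185,130,470,280),2.8)
E
```

```text
t 14.7 tcp [ 0.6165 -0.0272  0.0498] yaw -5.1 tilt [ 0.0019 -0.0016 -1.    ] F [-21.9  -2.2  56.4] T [-0.19  5.    0.02] grip 0.0329 q [ 16.5  33.4 -26.3 106.1  20.3  45.  -25.6]
t 15.6 tcp [ 0.6178 -0.027   0.1959] yaw -5.09 tilt [ 6.3e-03 -3.0e-04 -1.0e+00] F [-0.5  0.5 -0.1] T [ 0.02 -0.   -0.04] grip 0.0511 q [ 19.9  23.6 -30.1 100.3  13.6  59.3 -20.2]
```

View pics/s14.png

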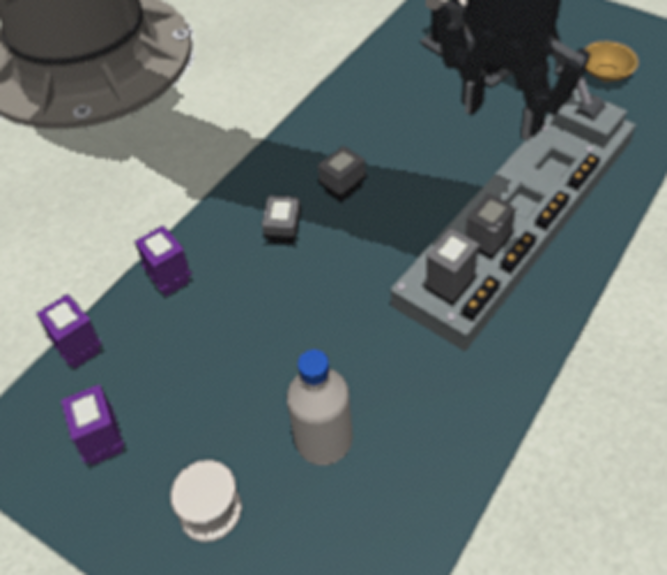

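View pics/t14.png

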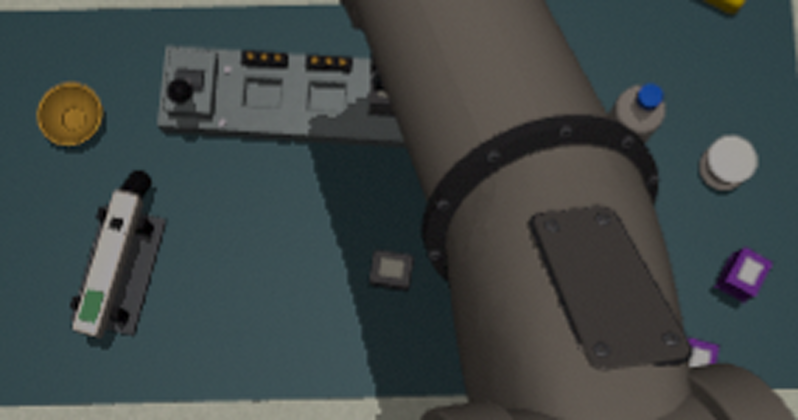

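```bash
python3 -m inch '{"linear":[[-0.6,0,0],[-0.6,0,0],[-0.6,0,0]],"rot":[[0,0,0],[0,0,0],[0,0,0]]}' 0.5 >/dev/null; python3 -m inch '{"linear":[[-0.6,0.05,-0.2],[-0.6,0.05,-0.2],[-0.6,0.05,-0.2],[-0.6,0.05,-0.2]],"rot":[[0,0,0],[0,0,0],[0,0,0],[0,0,0]]}'  >/dev/null; python3 - <<'E'
from h import *
f=grab_frame('wrist');f=grab_frame('wrist');np.save('f15.npy',f,allow_pickle=True);save('w15',f['pixels'],(160,80,440,340),2.3);save('w15z',f['pixels'],(260,130,370,230),7);st()
print(proj(f,[.430,-.0227,.046]),[(d['extent'],round(d['score'],2)) for d in models.boxes_of(f,'relay_3')])
E
```

```text
t 16.5 tcp [ 0.4346 -0.0409  0.1839] yaw -5.08 tilt [ 1.e-04  6.e-04 -1.e+00] F [0.4 0.1 0.8] T [ 0.   -0.03  0.03] grip 0.0638 q [ 28.1   7.4 -33.  122.5   5.1  51.4 -13. ]
[[316.3028305  172.16240948]] [([286.5, 219.8, 328.5, 263.6], 0.97), ([298.4, 144.9, 335.7, 194.5], 0.83), ([472.8, 132.3, 548.4, 185.0], 0.76), ([249.5, 303.4, 287.1, 347.2], 0.75), ([465.8, 200.2, 535.6, 263.7], 0.7)]
```

View pics/w15.png

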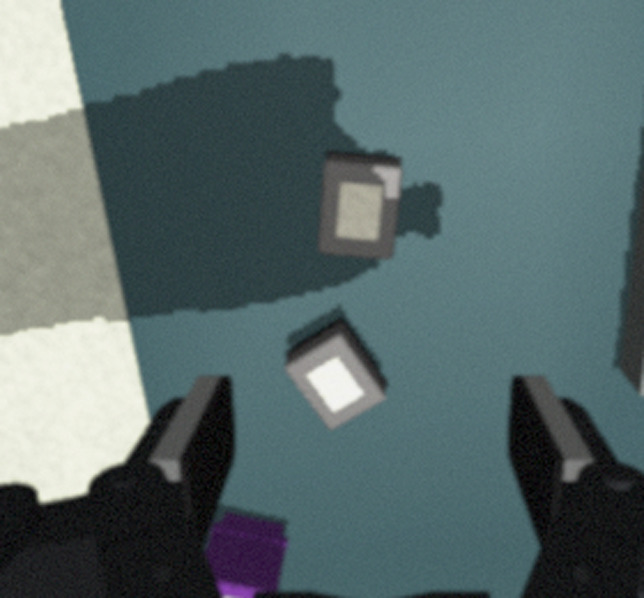

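View pics/w15z.png

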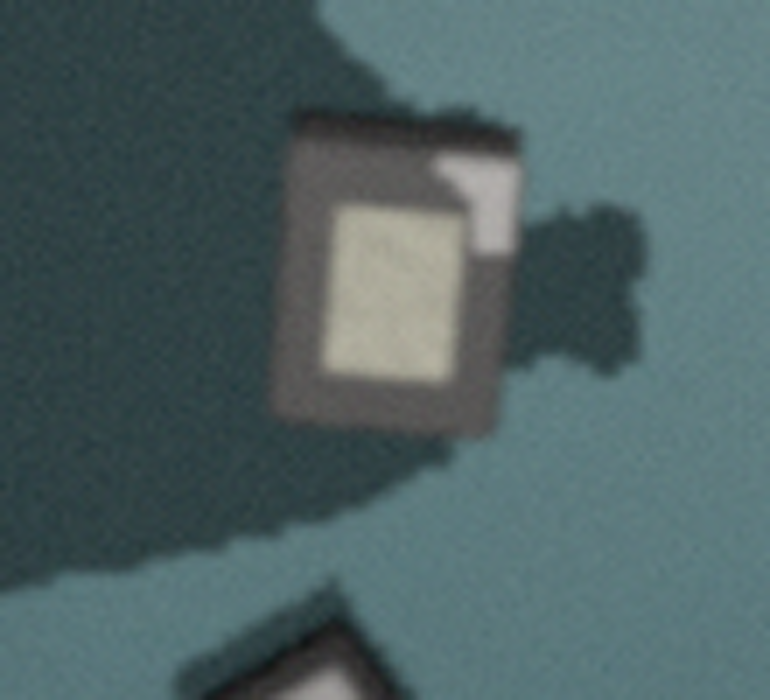

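```bash
python3 - <<'E'
from h import *
f=np.load('f15.npy',allow_pickle=True).item()
print(quadfit(f,[(293,140),(522,155),(497,440),(272,417)],7,(260,130),.046,[.43,-.023,-.1]))
print(quadfit(f,[(287,370),(340,335),(385,393),(333,430)],2.3,(160,80),.036,[.41,-.11,.5]))
plan([.4305,-.0235,.06],down(-9))
E
```

```text
(array([ 0.4299, -0.0217]), np.float64(-9.97), np.float64(0.71))
(array([ 0.4101, -0.1078]), np.float64(30.03), np.float64(1.26))
lin [-0.038  0.826  0.112] rot [-0.0001  0.0109 -0.    ] dist 0.125
```

```bash
python3 -m inch '{"linear":[[-0.04,0.2,0.12],[-0.04,0.5,0.12],[-0.04,0.78,0.12],[-0.04,0.78,0.12],[-0.04,0.78,0.12]],"rot":[[0,0.0135,0],[0,0.0135,0],[0,0.0135,0],[0,0.0135,0],[0,0.0135,0]]}' >/dev/null; python3 - <<'E'
from h import *
f=grab_frame('wrist');st();plan([.430,-.0222,.030],down(-9.8));save('w16',f['pixels'],(200,150,440,340),2.5);print(proj(f,[.430,-.0222,.046]))
E
```

```text
t 17.1 tcp [ 0.4305 -0.0222  0.0683] yaw -9.91 tilt [ 7.e-04  5.e-04 -1.e+00] F [ 0.5 -0.3 -0.3] T [ 0.02 -0.04 -0.  ] grip 0.0643 q [ 21.6  18.2 -30.8 128.8  15.6  36.4 -30.5]
lin [-0.003  0.255 -0.001] rot [-0.0001 -0.0003  0.0001] dist 0.038
[[323.28073347 237.92605086]]
```

View pics/w16.png

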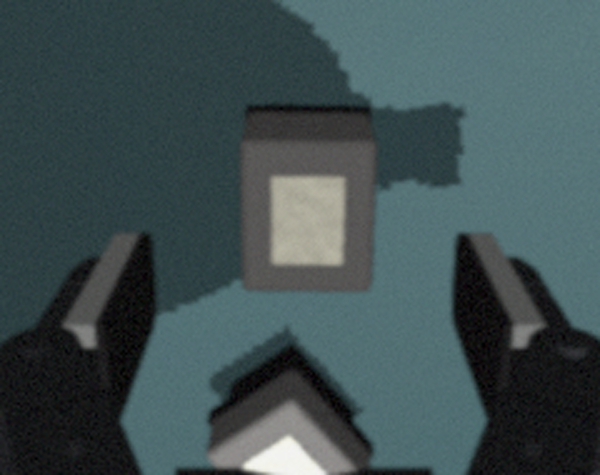

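```bash
python3 -m inch '{"linear":[[0,0.15,0],[0,0.25,0],[0,0.25,0],[0,0.25,0]],"rot":[[0,0,0],[0,0,0],[0,0,0],[0,0,0]]}' >/dev/null; python3 -c "from h import *;st()"; python3 -m inch '{"linear":[[0,0,0],[0,0,0],[0,0,0],[0,0,0],[0,0,0],[0,0,0]],"rot":[[0,0,0],[0,0,0],[0,0,0],[0,0,0],[0,0,0],[0,0,0]]}' -1 60 >/dev/null;  python3 -c "from h import *;st()"; python3 -m inch '{"linear":[[0,-0.1,0],[0,-0.4,0],[0,-0.7,0],[0,-0.98,0],[0,-0.98,0],[0,-0.98,0]],"rot":[[0,0,0],[0,0,0],[0,0,0],[0,0,0],[0,0,0],[0,0,0]]}' > /dev/null ;  python3 - <<'E'
from h import *
f=grab_frame('wrist');save('w17',f['pixels'],(220,140,440,330),3.6);s=st()
p=np.array(s['tcp_pos']);R=np.array(s['orientation'])
print('label pred',proj(f,p+[0,0,.046-.031]))
plan([.6224,.0436,.2],down(-5.1))
E
```

```text
t 17.5 tcp [ 0.4306 -0.0227  0.0313] yaw -9.95 tilt [ 2.1e-03 -3.0e-04 -1.0e+00] F [-0.8  1.   0.4] T [-0.03  0.   -0.03] grip 0.0641 q [ 19.   22.3 -28.2 130.   20.1  31.6 -34.6]
t 18.1 tcp [ 0.4303 -0.0228  0.0308] yaw -9.96 tilt [ 1.8e-03 -6.0e-04 -1.0e+00] F [-3.4 -1.  21.5] T [-0.1   1.05 -0.02] grip 0.0326 q [ 19.   22.3 -28.2 130.1  20.1  31.5 -34.7]
t 18.75 tcp [ 0.4291 -0.0229  0.1766] yaw -9.96 tilt [ 2.e-04 -5.e-04 -1.e+00] F [-0.7 -0.8 -1.5] T [ 0.01  0.06 -0.01] grip 0.0324 q [ 27.6   7.5 -35.1 123.6   5.6  50.3 -20.8]
label pred [[321.63278004 266.7791907 ]]
lin [ 1.193 -0.156  0.66 ] rot [ 0.0001 -0.0135  0.    ] dist 0.206
```

View pics/w17.png

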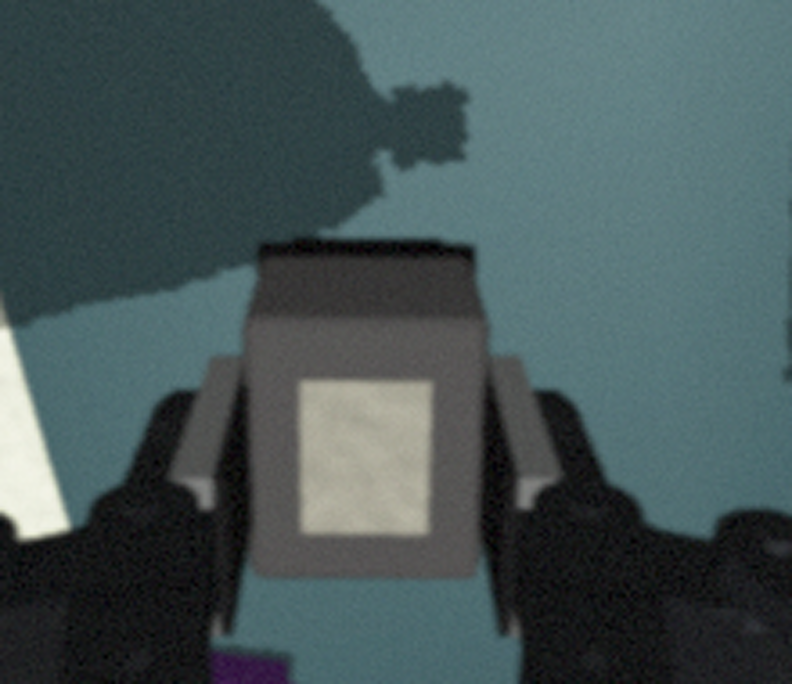

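```bash
python3 -m inch '{"linear":[[0.3,-0.15,0.2],[0.6,-0.15,0.4],[0.6,-0.15,0.33],[0.6,-0.15,0.33]],"rot":[[0,-0.0135,0],[0,-0.0135,0],[0,-0.0135,0],[0,-0.0135,0]]}' >/dev/null; python3 - <<'E'
from h import *
st();plan([.6224,.0432,.18],down(-5.1))
E
```

```text
t 19.15 tcp [0.5269 0.0108 0.1972] yaw -5.04 tilt [-0.003   0.0013 -1.    ] F [-1.  -0.6 -1.8] T [ 0.05  0.05 -0.07] grip 0.0328 q [ 22.4  16.1 -35.7 111.1  11.   56.4 -23.4]
lin [0.616 0.113 0.271] rot [-0.0002  0.0002 -0.0005] dist 0.102
```

```bash
python3 -m inch '{"linear":[[0.3,0,0.15],[0.6,0.1,0.27],[0.6,0.35,0.27],[0.6,0.64,0.27],[0.6,0.64,0.27],[0.6,0.64,0.27]],"rot":[[0,0,0],[0,0,0],[0,0,0],[0,0,0],[0,0,0],[0,0,0]]}' >/dev/null; python3 - <<'E'
from h import *
f=grab_frame('wrist');save('w18',f['pixels'],(200,60,440,330),2.2);st();plan([.6224,.0432,.047],down(-5.1))
print(proj(f,[[.6224,.0436,.03],[.6286,.1133,.03]]))
E
```

```text
t 19.8 tcp [0.6198 0.0429 0.1045] yaw -5.09 tilt [ 4.e-04  1.e-04 -1.e+00] F [ 0.7  0.2 -1.4] T [ 0.06 -0.01  0.02] grip 0.0324 q [ 14.5  30.6 -32.1 103.7  20.3  51.5 -32. ]
lin [0.017 0.383 0.003] rot [-0.      0.      0.0001] dist 0.058
[[327.19441904 209.18692626]
 [327.80682119 118.35966875]]
```

View pics/w18.png

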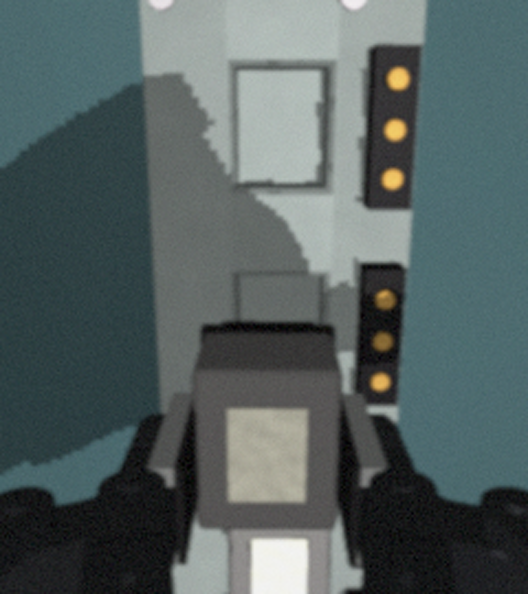

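```bash
python3 -m inch '{"linear":[[0.017,0.1,0.003],[0.017,0.2,0.003],[0.017,0.25,0.003],[0.017,0.29,0.003],[0.017,0.33,0.003],[0.017,0.36,0.003],[0.017,0.36,0.003]],"rot":[[0,0,0],[0,0,0],[0,0,0],[0,0,0],[0,0,0],[0,0,0],[0,0,0]]}' >/dev/null;  python3 -c "from h import *;st()"
```

```text
t 20.5 tcp [0.6222 0.0432 0.0485] yaw -5.08 tilt [-7.e-04  0.e+00 -1.e+00] F [-0.4 -0.2 -0.3] T [ 0.02 -0.   -0.01] grip 0.0326 q [ 12.8  34.9 -30.1 105.   23.3  46.4 -34.3]
```

```bash
python3 -m inch '{"linear":[[0,0.015,0],[0,0.035,0],[0,0.035,0]],"rot":[[0,0,0],[0,0,0],[0,0,0]]}' >/dev/null; python3 -c "from h import *;st()"; python3 -m inch '{"linear":[[0,-0.02,0],[0,-0.02,0],[0,-0.02,0],[0,-0.02,0]],"rot":[[0,0,0],[0,0,0],[0,0,0],[0,0,0]]}' 0.2 >/dev/null; python3 -m inch '{"linear":[[0,-0.15,0],[0,-0.45,0],[0,-0.75,0],[0,-0.95,0],[0,-0.95,0]],"rot":[[0,0,0],[0,0,0],[0,0,0],[0,0,0],[0,0,0]]}' >/dev/null; python3 - <<'E'
from h import *
st();plan([.415,-.13,.18],down(30))
f=grab_frame('scene');save('s19',f['pixels'],(140,130,430,380),2.3)
E
```

```text
t 20.8 tcp [0.6229 0.0433 0.0467] yaw -5.09 tilt [ 0.0013 -0.0012 -1.    ] F [-16.3  -3.3  43.2] T [-0.64  4.05 -0.  ] grip 0.0325 q [ 12.7  35.  -30.  105.   23.6  46.2 -34.5]
t 21.7 tcp [0.6245 0.0436 0.1937] yaw -5.09 tilt [ 6.3e-03  4.0e-04 -1.0e+00] F [ 0.2 -0.1 -0.3] T [-0.01  0.01  0.01] grip 0.0511 q [ 16.4  25.3 -34.4  99.3  16.3  60.1 -28.7]
lin [-1.289  0.082 -1.277] rot [ 0.0002 -0.0975  0.001 ] dist 0.272
```

View pics/s19.png

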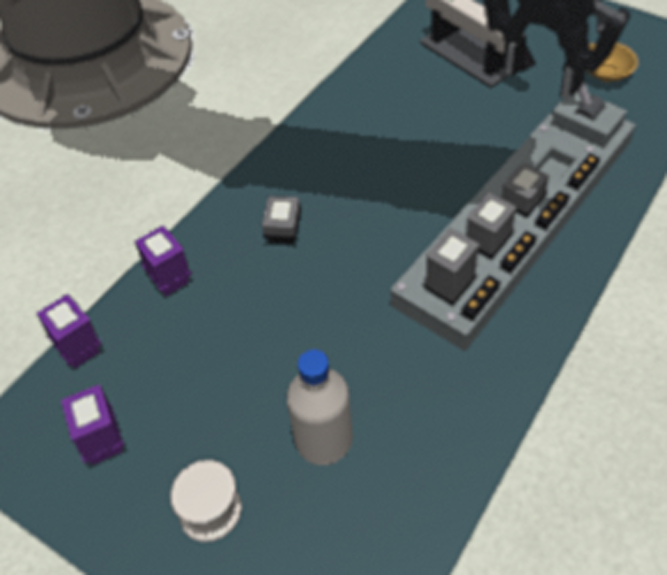

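```bash
python3 -m inch '{"linear":[[-0.64,0,-0.6],[-0.64,0,-0.6],[-0.64,0,-0.6],[-0.64,0,-0.6]],"rot":[[0,0,0],[0,0,0],[0,0,0],[0,0,0]]}' 0.5 >/dev/null; python3 -m inch '{"linear":[[-0.63,0.05,-0.6],[-0.63,0.05,-0.6],[-0.63,0.05,-0.6],[-0.63,0.05,-0.6],[-0.63,0.05,-0.6],[-0.63,0.05,-0.6]],"rot":[[0,-0.0975,0],[0,-0.0975,0],[0,-0.0975,0],[0,-0.0975,0],[0,-0.0975,0],[0,-0.0975,0]]}'  >/dev/null; python3 - <<'E'
from h import *
f=grab_frame('wrist');f=grab_frame('wrist');np.save('f20.npy',f,allow_pickle=True);save('w20',f['pixels'],(160,80,440,340),2.3);save('w20z',f['pixels'],(260,130,370,230),7);st()
print(proj(f,[.410,-.1085,.036]))
plan([.410,-.1085,.06],down(30))
E
```

```text
t 22.85 tcp [ 0.4169 -0.1189  0.1814] yaw 29.89 tilt [-5.e-04  7.e-04 -1.e+00] F [0.  1.  0.1] T [ 0.01 -0.    0.02] grip 0.0644 q [ 43.9   8.  -38.7 122.7   6.3  51.3  31.4]
[[321.12159657 176.53868061]]
lin [-0.005  0.809  0.082] rot [-0.0001 -0.0003 -0.    ] dist 0.122
```

View pics/w20.png

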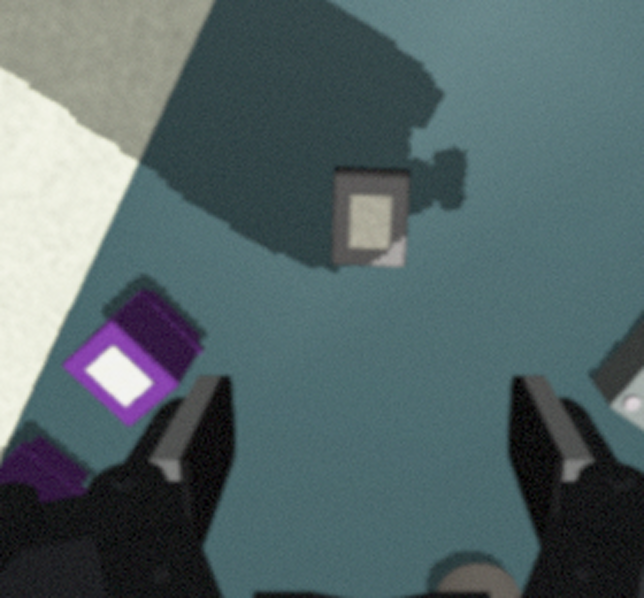

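View pics/w20z.png

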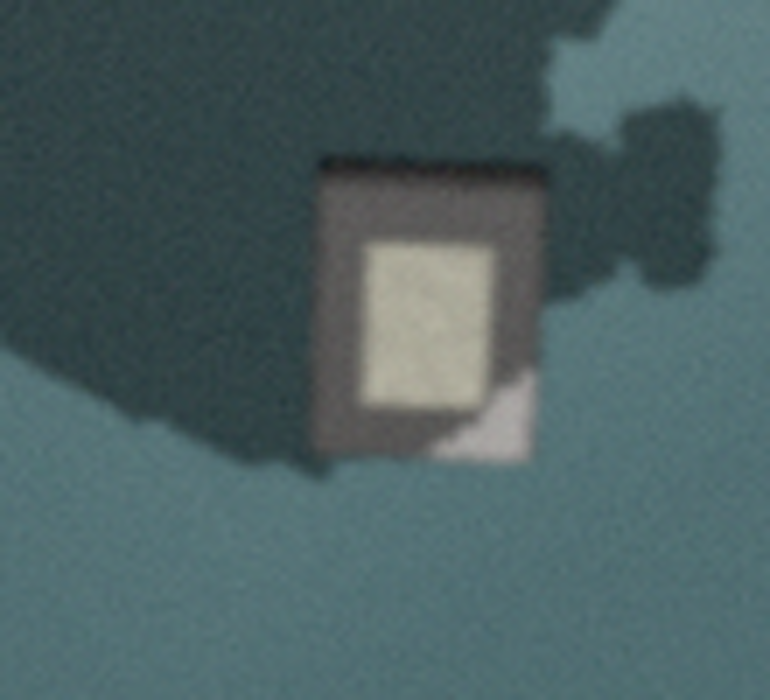

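```bash
python3 - <<'E'
from h import *
f=np.load('f20.npy',allow_pickle=True).item()
print(quadfit(f,[(319,180),(546,184),(533,464),(312,455)],7,(260,130),.036,[.41,-.109,.5]))
plan([.4102,-.1085,.06],down(29))
E
```

```text
(array([ 0.4092, -0.1081]), np.float64(28.0), np.float64(0.39))
lin [-0.004  0.809  0.082] rot [-0.0001  0.0025 -0.    ] dist 0.122
```

```bash
python3 -m inch '{"linear":[[-0.006,0.2,0.085],[-0.006,0.5,0.085],[-0.006,0.8,0.085],[-0.006,0.8,0.085],[-0.006,0.8,0.085]],"rot":[[0,0.005,0],[0,0.005,0],[0,0.005,0],[0,0.005,0],[0,0.005,0]]}' >/dev/null; python3 - <<'E'
from h import *
f=grab_frame('wrist');st();plan([.4096,-.1082,.0225],down(28));save('w21',f['pixels'],(200,150,440,340),2.5);print(proj(f,[.4096,-.1082,.036]))
E
```

```text
t 23.4 tcp [ 0.4105 -0.1083  0.0632] yaw 28.21 tilt [ 7.e-04  1.e-04 -1.e+00] F [-0.4  0.3  1.2] T [-0.02  0.02 -0.02] grip 0.0644 q [ 37.3  19.1 -35.3 129.5  18.7  36.1  16.4]
lin [-0.005  0.271  0.004] rot [0.     0.0006 0.0001] dist 0.041
[[321.74524185 235.76994019]]
```

View pics/w21.png

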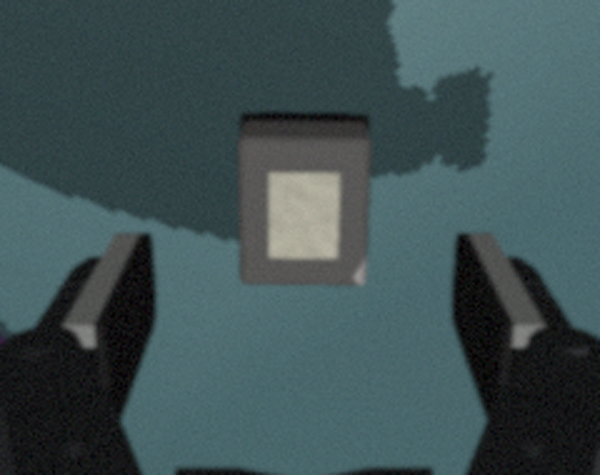

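```bash
python3 -m inch '{"linear":[[-0.004,0.15,0.003],[-0.004,0.265,0.003],[-0.004,0.265,0.003],[-0.004,0.265,0.003]],"rot":[[0,0,0],[0,0,0],[0,0,0],[0,0,0]]}' >/dev/null; python3 -c "from h import *;st()"; python3 -m inch '{"linear":[[0,0,0],[0,0,0],[0,0,0],[0,0,0],[0,0,0],[0,0,0]],"rot":[[0,0,0],[0,0,0],[0,0,0],[0,0,0],[0,0,0],[0,0,0]]}' -1 60 >/dev/null;  python3 -c "from h import *;st()"; python3 -m inch '{"linear":[[0,-0.1,0],[0,-0.4,0],[0,-0.7,0],[0,-0.98,0],[0,-0.98,0],[0,-0.98,0]],"rot":[[0,0,0],[0,0,0],[0,0,0],[0,0,0],[0,0,0],[0,0,0]]}' > /dev/null ;  python3 - <<'E'
from h import *
f=grab_frame('wrist');save('w22',f['pixels'],(220,140,440,330),3.6);s=st()
p=np.array(s['tcp_pos']);R=np.array(s['orientation'])
print('label pred',proj(f,p+[0,0,.036-.023]))
plan([.6284,.113,.19],down(-5.1))
E
```

```text
t 23.8 tcp [ 0.41   -0.1089  0.0239] yaw 28.2 tilt [ 0.0021 -0.001  -1.    ] F [ 1.   0.5 -0.2] T [-0.01  0.01  0.01] grip 0.0636 q [ 34.   23.4 -32.  130.9  24.1  31.1  11.5]
t 24.4 tcp [ 0.4096 -0.1089  0.0233] yaw 28.2 tilt [ 0.0015 -0.0011 -1.    ] F [-4.6  0.3 23.4] T [-0.01  1.11 -0.05] grip 0.0322 q [ 34.   23.4 -32.  130.9  24.2  31.1  11.4]
t 25.05 tcp [ 0.4084 -0.1088  0.1691] yaw 28.19 tilt [ 2.e-04 -7.e-04 -1.e+00] F [-0.1  0.2 -1. ] T [-0.03  0.05 -0.02] grip 0.0321 q [ 44.8   8.2 -40.9 124.6   7.1  49.4  27.7]
label pred [[321.31407758 264.7774937 ]]
lin [ 1.991 -0.14   0.611] rot [0.0001 0.0925 0.    ] dist 0.313
```

View pics/w22.png

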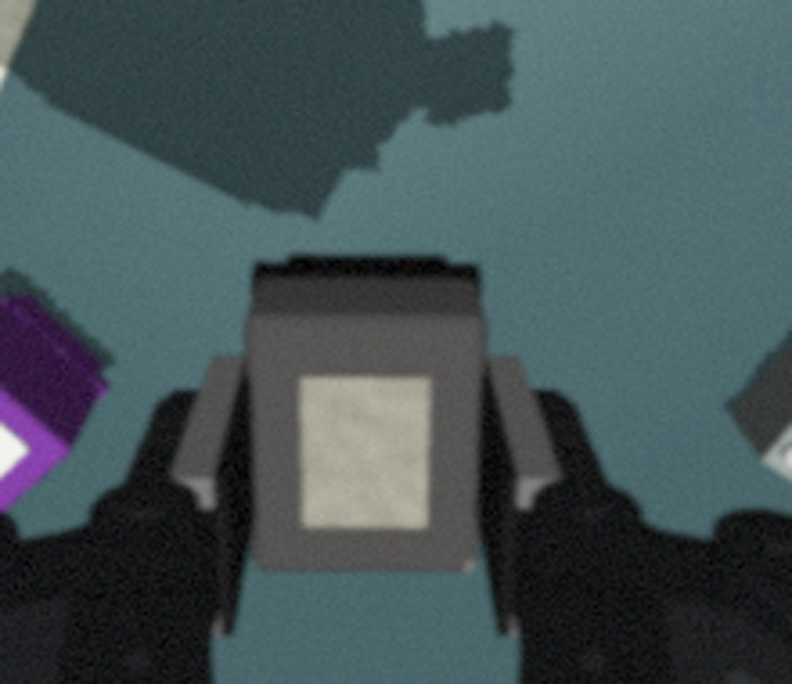

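```bash
python3 -m inch '{"linear":[[0.3,-0.14,0.1],[0.6,-0.14,0.2],[0.95,-0.14,0.29],[0.95,-0.14,0.29],[0.95,-0.14,0.29]],"rot":[[0,0.0925,0],[0,0.0925,0],[0,0.0925,0],[0,0.0925,0],[0,0.0925,0]]}' >/dev/null; python3 - <<'E'
from h import *
st();plan([.6284,.1136,.18],down(-5.1))
E
```

```text
t 25.55 tcp [0.5152 0.0009 0.1885] yaw -5.19 tilt [-0.0017  0.0027 -1.    ] F [ 0.4 -0.8 -0.8] T [-0.01  0.04  0.  ] grip 0.0325 q [ 26.6  16.1 -39.2 112.9  12.1  55.1 -23.6]
lin [0.684 0.058 0.816] rot [-0.0004 -0.0002 -0.0003] dist 0.16
```

```bash
python3 -m inch '{"linear":[[0.3,0,0.4],[0.66,0,0.6],[0.66,0.2,0.79],[0.66,0.5,0.79],[0.66,0.6,0.79],[0.66,0.6,0.79]],"rot":[[0,0,0],[0,0,0],[0,0,0],[0,0,0],[0,0,0],[0,0,0]]}' >/dev/null; python3 - <<'E'
from h import *
f=grab_frame('wrist');f=grab_frame('wrist');save('w23',f['pixels'],(200,60,440,330),2.2);st();plan([.6284,.1136,.0395],down(-5.1))
print(proj(f,[[.6284,.1133,.03],[.0,.0,.03]]))
E
```

```text
t 26.25 tcp [0.6226 0.1057 0.1004] yaw -5.11 tilt [-9.e-04 -3.e-04 -1.e+00] F [ 1.1 -0.2  0.8] T [ 0.04 -0.05  0.01] grip 0.0323 q [ 11.1  32.7 -35.6 102.2  23.3  52.7 -39.8]
lin [0.034 0.406 0.056] rot [ 0.0001 -0.     -0.0001] dist 0.062
[[ 330.58097323  202.5292    ]
 [-286.40693788  361.78376085]]
```

View pics/w23.png

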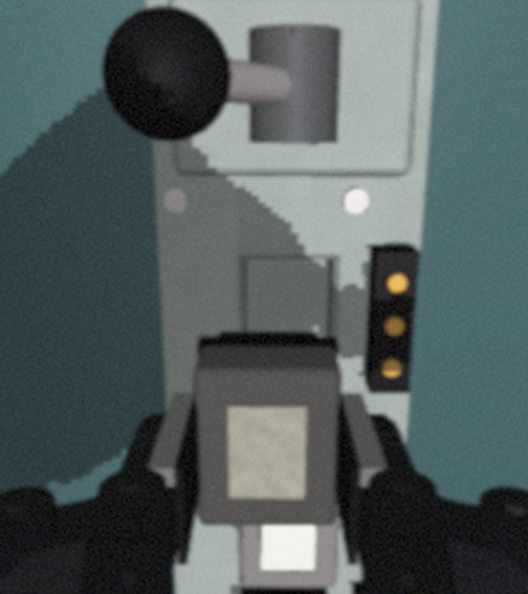

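```bash
python3 -m inch '{"linear":[[0.034,0.05,0.056],[0.034,0.15,0.056],[0.034,0.25,0.056],[0.034,0.25,0.056],[0.034,0.3,0.056],[0.034,0.34,0.056],[0.034,0.38,0.056],[0.034,0.38,0.056]],"rot":[[0,0,0],[0,0,0],[0,0,0],[0,0,0],[0,0,0],[0,0,0],[0,0,0],[0,0,0]]}' >/dev/null;  python3 -c "from h import *;st()"
```

```text
t 27.05 tcp [0.6283 0.1142 0.0423] yaw -5.08 tilt [-1.e-03 -1.e-04 -1.e+00] F [-0.1  0.8 -1.2] T [ 0.01  0.04 -0.05] grip 0.0324 q [  8.5  37.3 -33.4 102.9  26.7  47.9 -42.8]
```

```bash
python3 -m inch '{"linear":[[0,0.015,0],[0,0.032,0],[0,0.032,0]],"rot":[[0,0,0],[0,0,0],[0,0,0]]}' >/dev/null; python3 -c "from h import *;st()"; python3 -m inch '{"linear":[[0,-0.015,0],[0,-0.015,0],[0,-0.015,0],[0,-0.015,0]],"rot":[[0,0,0],[0,0,0],[0,0,0],[0,0,0]]}' 0.2 >/dev/null; python3 -m inch '{"linear":[[0,-0.15,0],[0,-0.45,0],[0,-0.75,-0.2],[0,-0.98,-0.4],[0,-0.98,-0.4]],"rot":[[0,0,0],[0,0,0],[0,0,0],[0,0,0],[0,0,0]]}' >/dev/null; python3 - <<'E'
from h import *
st()
f=grab_frame('scene');save('s24',f['pixels'],(290,130,430,280),4)
E
```

```text
t 27.35 tcp [0.6291 0.1145 0.0394] yaw -5.09 tilt [ 9.e-04 -3.e-04 -1.e+00] F [-5.8 -2.  14.6] T [-0.39  1.39  0.05] grip 0.0324 q [  8.4  37.5 -33.2 103.   26.9  47.6 -43. ]
t 28.25 tcp [0.6258 0.0502 0.1924] yaw -5.38 tilt [ 0.0066 -0.0018 -1.    ] F [ 0.8 -0.3 -0.5] T [-0.03  0.04  0.02] grip 0.0513 q [ 18.2  26.3 -37.9  98.9  18.5  60.7 -31.3]
```

View pics/s24.png

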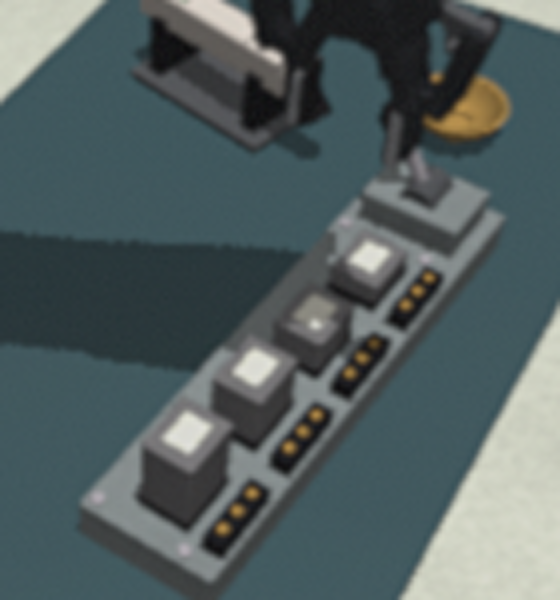

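```bash
python3 -c "
from h import *
st();plan([.5634,.1944,.19],down(84.9))"
```

```text
t 28.3 tcp [0.6247 0.0521 0.19  ] yaw -5.3 tilt [ 4.1e-03 -9.0e-04 -1.0e+00] F [-0.3  0.7 -0.1] T [ 0.05  0.04 -0.01] grip 0.0513 q [ 18.1  26.5 -38.   99.1  18.5  60.6 -31.4]
lin [-0.495 -0.003  0.907] rot [ 0.0006 -0.2505  0.0004] dist 0.155
```

```bash
python3 -m inch '{"linear":[[-0.495,-0.05,0.1],[-0.495,-0.05,0.3],[-0.495,-0.05,0.6],[-0.495,-0.03,0.9],[-0.495,0,0.9],[-0.495,0,0.9],[-0.495,0,0.9],[-0.495,0,0.9],[-0.495,0,0.9],[-0.495,0,0.9],[-0.495,0,0.9],[-0.495,0,0.9]],"rot":[[0,-0.25,0],[0,-0.25,0],[0,-0.25,0],[0,-0.25,0],[0,-0.25,0],[0,-0.25,0],[0,-0.25,0],[0,-0.25,0],[0,-0.25,0],[0,-0.25,0],[0,-0.25,0],[0,-0.25,0]]}' -1 >/dev/null;  python3 - <<'E'
from h import *
st();plan([.5634,.1944,.085],down(84.9))
f=grab_frame('scene');save('s25',f['pixels'],(290,80,450,220),4)
f=grab_frame('top');save('t25',f['pixels'],(185,130,400,280),3.7)
E
```

```text
t 29.5 tcp [0.5607 0.1962 0.1864] yaw 85.04 tilt [-1.9e-03  7.0e-04 -1.0e+00] F [ 0.4 -0.  -0.3] T [-0.03  0.02 -0.  ] grip 0.0002 q [ 19.5  31.3 -60.2 102.5  30.   64.1  34.2]
lin [-0.011  0.676 -0.02 ] rot [-0.0003  0.0004  0.0001] dist 0.101
```

View pics/s25.png

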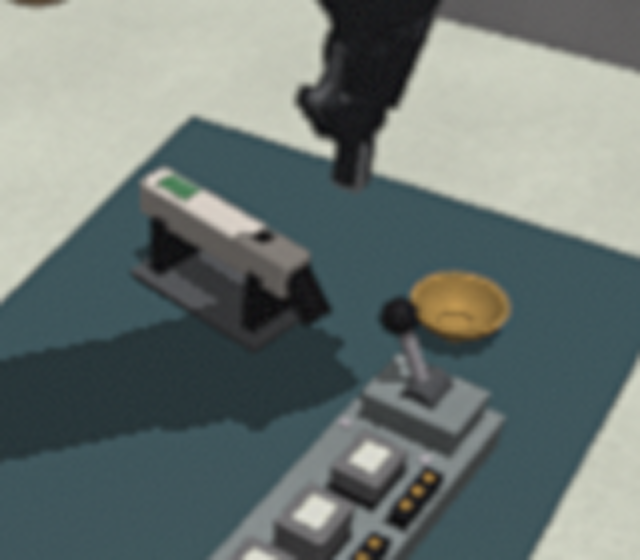

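View pics/t25.png

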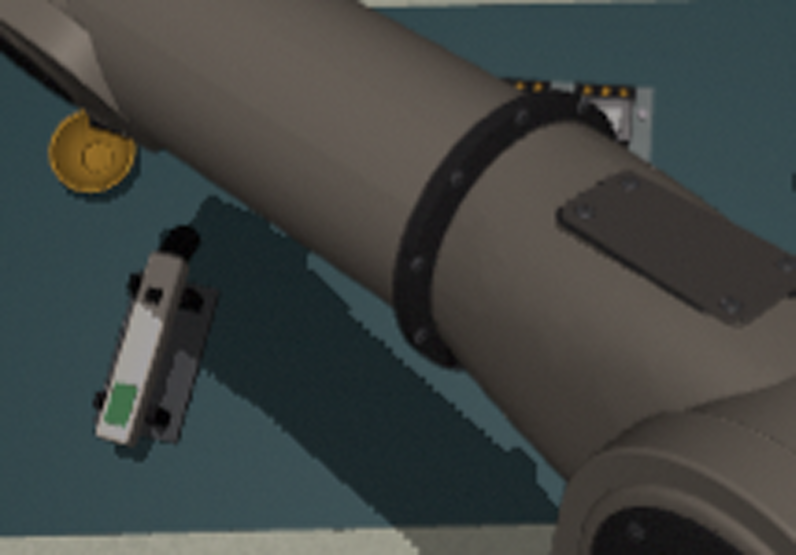

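```bash
python3 -m inch '{"linear":[[-0.01,0.3,-0.01],[-0.01,0.6,-0.01],[-0.01,0.68,-0.01],[-0.01,0.68,-0.01]],"rot":[[0,0,0],[0,0,0],[0,0,0],[0,0,0]]}' >/dev/null;  python3 - <<'E'
from h import *
st()
f=grab_frame('scene');save('s26',f['pixels'],(290,80,450,220),4)
b=np.array([np.cos(np.radians(-5.1)),np.sin(np.radians(-5.1)),0])
plan(np.array([.6351,.188,.085])+b*.006,down(84.9))
E
```

```text
t 30.0 tcp [0.5618 0.1942 0.0845] yaw 84.9 tilt [-2.9e-03 -3.0e-04 -1.0e+00] F [0.6 0.2 0.6] T [-0.02 -0.03 -0.01] grip 0.0002 q [ 15.4  37.8 -54.7 106.9  37.2  55.5  28.7]
lin [-0.002  0.008 -0.524] rot [-0.0001  0.      0.0001] dist 0.079
```

View pics/s26.png

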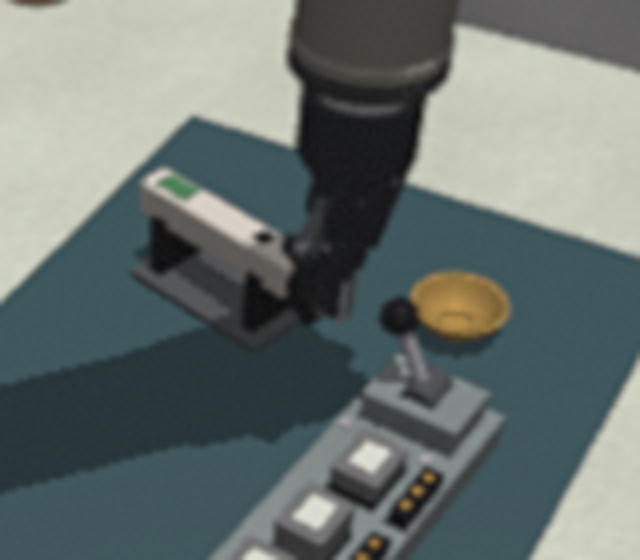

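Fingers are behind the knob. Pushing it towards +x now.

```bash
python3 -m inch '{"linear":[[0,0,-0.15],[0,0,-0.25],[0,0,-0.32],[0,0,-0.39],[0,0,-0.45],[0,0,-0.5],[0,0,-0.52],[0,0,-0.52]],"rot":[[0,0,0],[0,0,0],[0,0,0],[0,0,0],[0,0,0],[0,0,0],[0,0,0],[0,0,0]]}' >/dev/null;  python3 - <<'E'
from h import *
st()
f=grab_frame('scene');save('s27',f['pixels'],(290,80,450,220),4)
E
```

```text
t 30.85 tcp [0.6401 0.1872 0.0854] yaw 84.93 tilt [-1.2e-03 -1.0e-04 -1.0e+00] F [-3.3 -0.4  2.2] T [-0.21  0.61  0.06] grip 0.0 q [ 14.2  42.8 -52.6  97.1  38.4  60.   33.7]
```

View pics/s27.png

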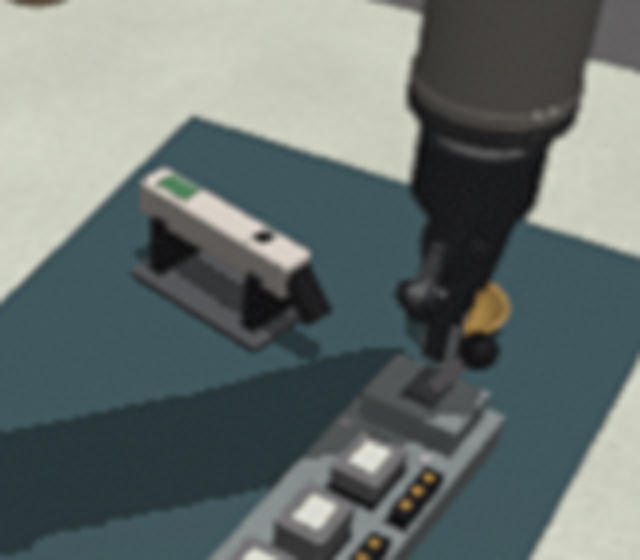

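```bash
python3 -m inch '{"linear":[[0,0,-0.03],[0,0,-0.05],[0,0,-0.05]],"rot":[[0,0,0],[0,0,0],[0,0,0]]}' >/dev/null;  python3 -c "from h import *;st()"
```

```text
t 31.2 tcp [0.6417 0.1873 0.0848] yaw 85.09 tilt [-0.0107 -0.0026 -0.9999] F [-40.9  -4.5  21.9] T [-0.95  8.74 -0.09] grip 0.0 q [ 14.   43.2 -52.5  96.4  38.3  60.8  34.1]
```

```bash
python3 -m inch '{"linear":[[0,0,0.1],[0,0,0.3],[0,-0.3,0.4],[0,-0.7,0.4],[0,-0.7,0.4]],"rot":[[0,0,0],[0,0,0],[0,0,0],[0,0,0],[0,0,0]]}' >/dev/null;  python3 - <<'E'
from h import *
st()
f=grab_frame('scene');save('s28',f['pixels'],(290,80,450,290),2.8);np.save('fs28.npy',f,allow_pickle=True)
plan([.4442,.2644,.17],down(74.7))
E
```

```text
t 31.7 tcp [0.5896 0.1933 0.196 ] yaw 84.97 tilt [ 0.0063  0.0017 -1.    ] F [0.6 1.2 0.3] T [ 0.04 -0.1   0.02] grip 0.0 q [ 18.9  32.6 -59.3  99.   30.6  65.9  35.7]
lin [0.39  0.163 1.01 ] rot [0.0009 0.0284 0.0004] dist 0.164
```

View pics/s28.png

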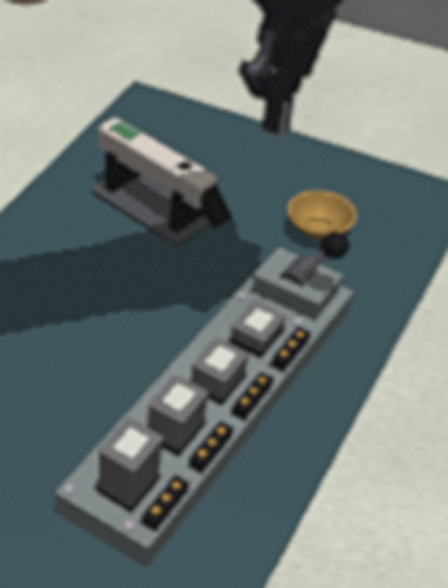

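```bash
python3 - <<'E'
from h import *
f=np.load('fs28.npy',allow_pickle=True).item()
for (x,y),z in zip([(.6097,-.0959),(.616,-.0262),(.6222,.0436),(.6284,.1133)],(.086,.074,.062,.052)):
    u=proj(f,[x,y,z])[0]; w=white(f,(u[0]-9,u[1]-9,u[0]+10,u[1]+10),150)
    print(u.round(1),w[0].round(1),w[1],'xy',atz(f,w[0],z).round(4),'10mm up ->',proj(f,[x,y,z+.01])[0].round(1))
E
```

```text
[336.1 237.6] [336.4 237.8] 81 xy [ 0.6105 -0.0959  0.086 ] 10mm up -> [336.2 234.7]
[352.9 221.7] [353.4 221.4] 70 xy [ 0.6166 -0.0246  0.074 ] 10mm up -> [353.2 218.8]
[368.  207.4] [368.2 207.5] 60 xy [0.6228 0.0434 0.062 ] 10mm up -> [368.4 204.5]
[381.6 193.9] [382.  193.6] 53 xy [0.6286 0.1148 0.052 ] 10mm up -> [382.1 191.1]
```

```bash
python3 -m inch '{"linear":[[0.39,0.05,0.3],[0.39,0.05,0.6],[0.39,0.05,0.95],[0.39,0.05,0.95],[0.39,0.05,0.95]],"rot":[[0,0.0284,0],[0,0.0284,0],[0,0.0284,0],[0,0.0284,0],[0,0.0284,0]]}' 0.5 >/dev/null;  python3 - <<'E'
from h import *
f=grab_frame('wrist');f=grab_frame('wrist');st()
save('w29',f['pixels']);np.save('f29.npy',f,allow_pickle=True)
c,s=np.cos(np.radians(-15.2)),np.sin(np.radians(-15.2))
for a in [(.07,.014),(.07,-.014),(-.08,-.014),(-.08,.014)]: print(proj(f,[.4442+c*a[0]-s*a[1],.2644+s*a[0]+c*a[1],.075]).round(1))
plan([.4442,.2644,.1],down(74.7))
E
```

```text
t 32.35 tcp [0.4523 0.2622 0.183 ] yaw 74.66 tilt [ 7.e-04 -2.e-04 -1.e+00] F [ 0.3 -1.  -0.4] T [-0.01 -0.07  0.05] grip 0.0644 q [ 13.2  24.1 -61.7 111.6  24.9  58.9  15. ]
[[335.2 259.3]]
[[306.8 259.3]]
[[304.   97.8]]
[[337.7  97.8]]
lin [0.    0.553 0.056] rot [ 0.0001 -0.0001 -0.    ] dist 0.083
```

View pics/w29.png

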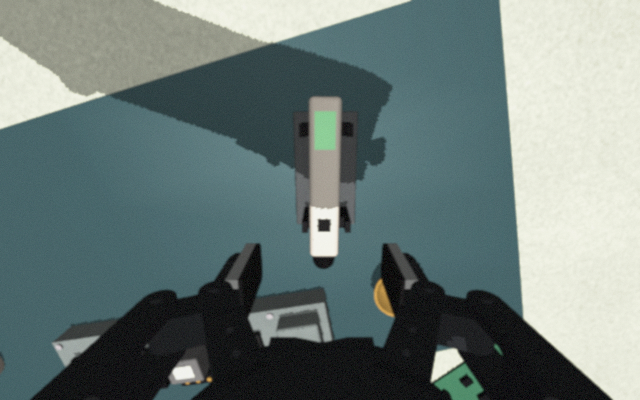

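```bash
python3 -m inch '{"linear":[[0.015,0.2,0.05],[0.015,0.5,0.05],[0.015,0.55,0.05],[0.015,0.55,0.05]],"rot":[[0,0,0],[0,0,0],[0,0,0],[0,0,0]]}' >/dev/null;  python3 - <<'E'
from h import *
f=grab_frame('wrist');f=grab_frame('wrist');st()
save('w30',f['pixels'],(180,60,460,300),2.7);np.save('f30.npy',f,allow_pickle=True)
plan([.4449,.2668,.042],down(74.7))
E
```

```text
t 32.85 tcp [0.4458 0.2674 0.1018] yaw 74.67 tilt [ 7.0e-04  1.1e-03 -1.0e+00] F [-0.1  0.8  0.1] T [-0.01  0.03 -0.02] grip 0.0639 q [  7.5  29.9 -56.6 115.9  32.2  51.2   7.9]
lin [-0.006  0.399  0.005] rot [ 0.0001 -0.0001  0.0002] dist 0.06
```

View pics/w30.png

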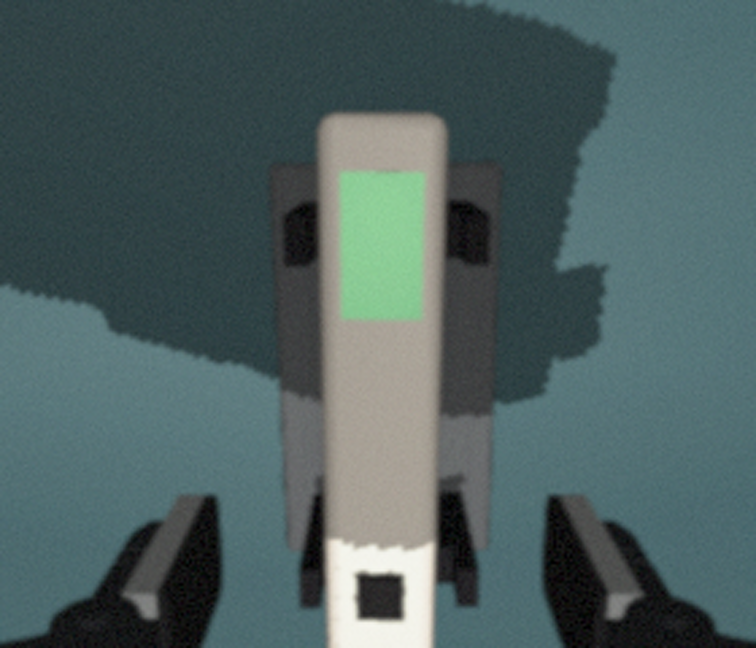

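```bash
python3 - <<'E'
from h import *
f=np.load('f30.npy',allow_pickle=True).item()
t=atz(f,(383/2.7+180,113/2.7+60),.075);m=atz(f,(381/2.7+180,545/2.7+60),.075);print(t,m)
d=(m-t);d/=np.linalg.norm(d);print('yaw',np.degrees(np.arctan2(d[1],d[0])),'origin',t+.08*d)
# cradle plate: far corners & near corners z=.008
q=[(272,163),(500,163),(487,548),(290,548)]
C=[atz(f,(a/2.7+180,b/2.7+60),.008) for a,b in q];print(np.round(C,4));c0=np.mean(C,0);dd=(C[3]+C[2]-C[0]-C[1]);print('cradle',c0,np.degrees(np.arctan2(dd[1],dd[0])), np.linalg.norm(dd)/2)
E
```

```text
[0.36693185 0.28928908 0.075     ] [0.46389879 0.26227207 0.075     ]
yaw -15.568945371089141 origin [0.44399651 0.26781727 0.075     ]
[[0.3696 0.2548 0.008 ]
 [0.3874 0.3198 0.008 ]
 [0.5111 0.2873 0.008 ]
 [0.4931 0.2218 0.008 ]]
cradle [0.44028056 0.27093893 0.008     ] -14.837078037891173 0.12784937484201087
```

```bash
python3 -m inch '{"linear":[[0,0.2,0.011],[0,0.39,0.011],[0,0.39,0.011],[0,0.39,0.011]],"rot":[[0,0.0005,0],[0,0.0005,0],[0,0.0005,0],[0,0.0005,0]]}' >/dev/null; python3 -c "from h import *;st()"; python3 -m inch '{"linear":[[0,0,0],[0,0,0],[0,0,0],[0,0,0],[0,0,0],[0,0,0],[0,0,0]],"rot":[[0,0,0],[0,0,0],[0,0,0],[0,0,0],[0,0,0],[0,0,0],[0,0,0]]}' -1 50 >/dev/null;  python3 - <<'E'
from h import *
s=st();f=grab_frame('wrist');save('w31',f['pixels'],(180,60,460,300),2.7)
f=grab_frame('scene');save('s31',f['pixels'],(290,80,450,220),4)
E
```

```text
t 33.25 tcp [0.4439 0.2678 0.0436] yaw 74.51 tilt [ 9.e-04  8.e-04 -1.e+00] F [-0.  -0.1  0.5] T [ 0.02  0.   -0.06] grip 0.0642 q [  3.3  34.3 -52.  118.   38.2  45.9   2.7]
t 33.95 tcp [0.444  0.2675 0.0434] yaw 74.49 tilt [ 1.8e-03  2.0e-04 -1.0e+00] F [-1.8 -2.4 14.7] T [-0.63  0.41 -0.13] grip 0.0275 q [  3.3  34.3 -51.9 118.1  38.3  45.9   2.6]
```

View pics/w31.png

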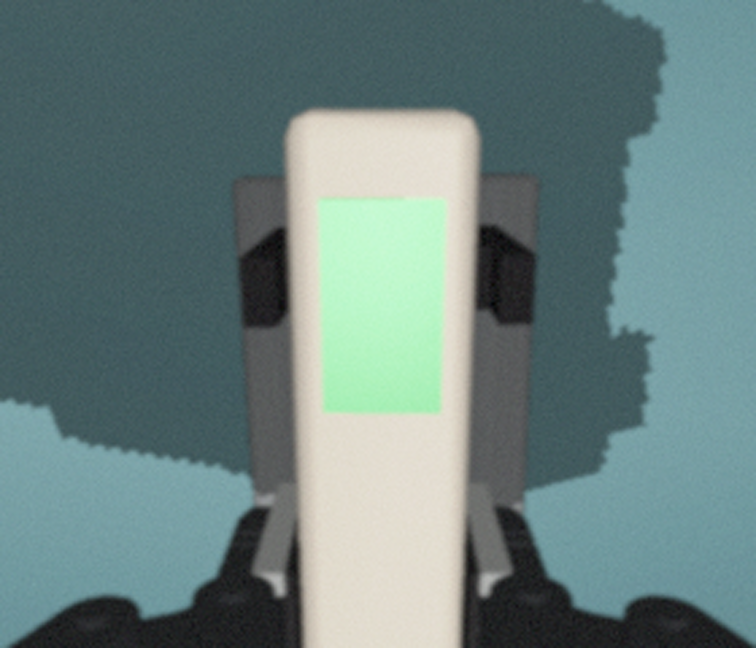

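View pics/s31.png

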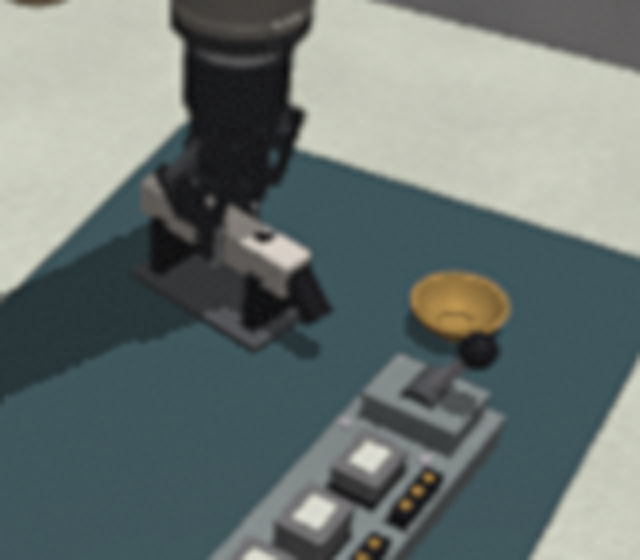

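```bash
python3 -m inch '{"linear":[[0,-0.1,0],[0,-0.3,0],[0,-0.6,0],[0,-0.9,0],[0,-0.9,0]],"rot":[[0,0,0],[0,0,0],[0,0,0],[0,0,0],[0,0,0]]}' >/dev/null;  python3 - <<'E'
from h import *
s=st();f=grab_frame('scene');save('s32',f['pixels'],(290,80,450,220),4)
f=grab_frame('wrist');save('w32',f['pixels'],(180,60,460,300),2.7)
plan([.483,-.0846,.18],down(84.9))
E
```

```text
t 34.55 tcp [0.4448 0.2692 0.1831] yaw 74.54 tilt [ 0.0067  0.0031 -1.    ] F [ 0.5  0.5 -2.8] T [ 0.03  0.02 -0.01] grip 0.027 q [ 12.7  23.6 -62.1 112.2  24.8  58.3  13.8]
lin [-2.189 -0.009 -0.88 ] rot [ 0.0004 -0.0289  0.0001] dist 0.354
```

View pics/s32.png

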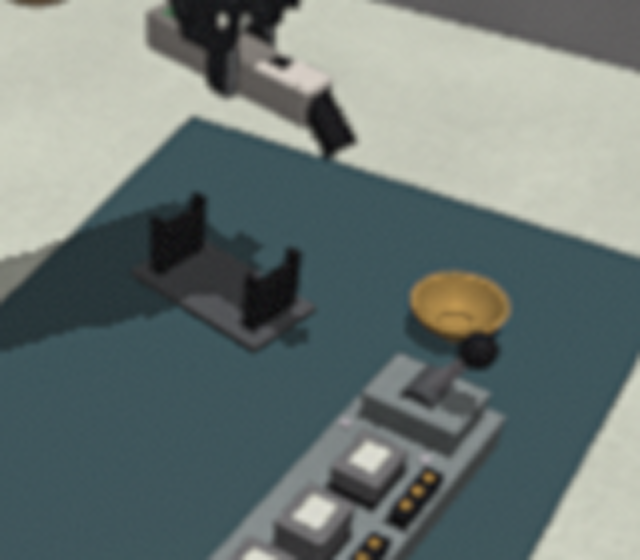

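View pics/w32.png

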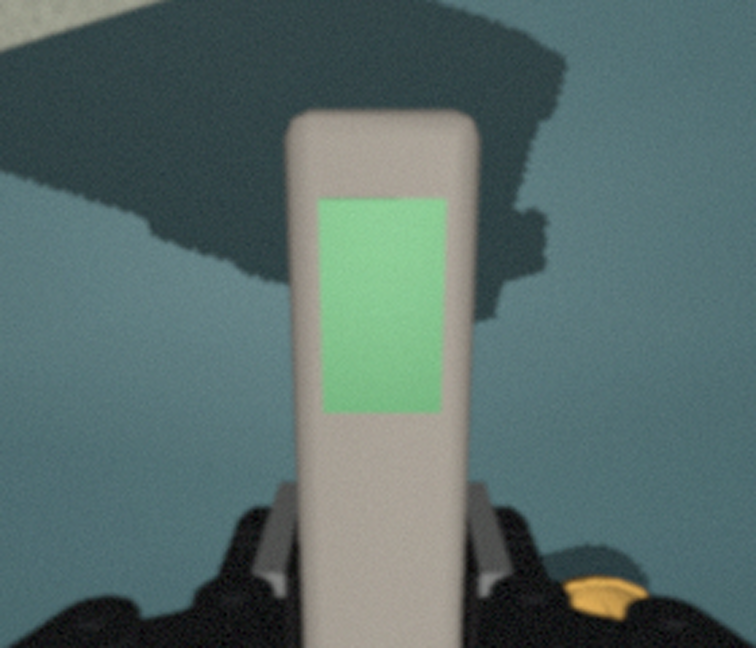

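```bash
python3 -m inch '{"linear":[[-0.3,0,-0.1],[-0.6,0,-0.2],[-0.95,0,-0.35],[-0.95,0,-0.35]],"rot":[[0,-0.01,0],[0,-0.02,0],[0,-0.0289,0],[0,-0.0289,0]]}' >/dev/null;  python3 - <<'E'
from h import *
s=st();plan([.483,-.0846,.18],down(84.9))
E
```

```text
t 35.05 tcp [0.4555 0.1094 0.1756] yaw 84.64 tilt [-0.003  -0.0026 -1.    ] F [-1.   0.4 -1.5] T [ 0.02  0.02 -0.04] grip 0.0274 q [ 35.1  19.7 -65.4 118.1  21.8  55.7  42.9]
lin [-1.27  -0.026 -0.303] rot [-0.0004 -0.0007 -0.0005] dist 0.196
```

```bash
python3 -m inch '{"linear":[[-0.3,0,-0.1],[-0.63,0,-0.15],[-0.8,0,-0.15],[-0.8,0,-0.15]],"rot":[[0,0,0],[0,0,0],[0,0,0],[0,0,0]]}' >/dev/null;  python3 - <<'E'
from h import *
s=st();plan([.483,-.0846,.16],down(84.9));plan([.483,-.0846,.13],down(84.9))
E
```

```text
t 35.45 tcp [ 0.4665 -0.0096  0.1759] yaw 84.59 tilt [-2.8e-03 -5.0e-04 -1.0e+00] F [-0.2  1.1 -2.1] T [ 0.03 -0.    0.02] grip 0.0277 q [ 49.5  19.1 -64.8 118.3  21.1  55.3  58.2]
lin [-0.488  0.106 -0.157] rot [-0.0004 -0.0009 -0.0001] dist 0.078
lin [-0.487  0.306 -0.158] rot [-0.0004 -0.0009 -0.0001] dist 0.089
```

```bash
python3 -m inch '{"linear":[[-0.3,0,-0.08],[-0.47,0.05,-0.15],[-0.47,0.2,-0.15],[-0.47,0.3,-0.15],[-0.47,0.3,-0.15],[-0.47,0.3,-0.15]],"rot":[[0,-0.0005,0],[0,-0.0005,0],[0,-0.0005,0],[0,-0.0005,0],[0,-0.0005,0],[0,-0.0005,0]]}' >/dev/null;  cat >> h.py <<'E'
LAB=np.array([[.6101,-.0959,.086],[.6163,-.0258,.074],[.6225,.0435,.062],[.6285,.1137,.052]])
def aim(i):
    s=st();R=np.array(s['orientation']);p=np.array(s['tcp_pos'])
    lens=p+R@np.array([0,.0084,-.092]);d=R@np.array([0,.7071,-.7071]);v=LAB[i]-lens
    al=v@d;print('lens',lens.round(4),'along',round(al,4),'miss',(R.T@(v-al*d)).round(4))
    Rt=down(84.9);dt=Rt@np.array([0,.7071,-.7071]);pt=LAB[i]-.05*dt-Rt@np.array([0,.0084,-.092]);print('target',pt.round(4));plan(pt,Rt,s)
E
python3 - <<'E'
from h import *
aim(0)
f=grab_frame('scene');save('s33',f['pixels'],(260,120,440,290),3.5);f=grab_frame('top');save('t33',f['pixels'],(185,110,470,280),2.8)
s=sensors.get_state();R=np.array(s['orientation']);p=np.array(s['tcp_pos']);fs=grab_frame('scene')
print('lens px scene (crop)',(proj(fs,p+R@np.array([0,.0084,-.092]))-[260,120])*3.5)
E
```

```text
t 36.05 tcp [ 0.4835 -0.0765  0.1321] yaw 85.22 tilt [-8.e-04  8.e-04 -1.e+00] F [ 0.7 -0.  -1.1] T [ 0.01 -0.04 -0.02] grip 0.0273 q [ 51.4  24.8 -59.9 118.1  27.3  52.2  61.7]
lens [ 0.5752 -0.0842  0.1236] along 0.0519 miss [-0.0088  0.0009  0.0009]
target [ 0.4832 -0.0846  0.1298]
lin [-0.054  0.016 -0.003] rot [-0.0001  0.0009  0.0001] dist 0.008
lens px scene (crop) [[229.04957405 338.37936836]]
```

View pics/s33.png

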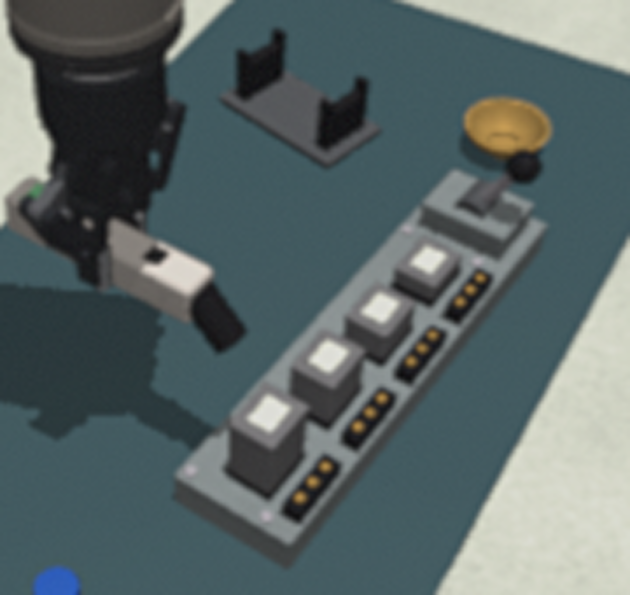

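View pics/t33.png

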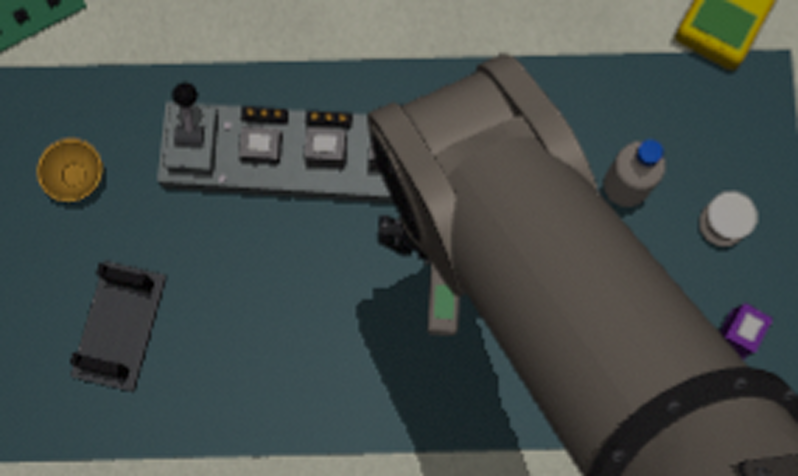

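```bash
python3 -m inch '{"linear":[[-0.055,0.015,-0.003],[-0.055,0.015,-0.003],[-0.055,0.015,-0.003],[-0.055,0.015,-0.003],[-0.055,0.015,-0.003],[-0.055,0.015,-0.003]],"rot":[[0,0.001,0],[0,0.001,0],[0,0.001,0],[0,0.001,0],[0,0.001,0],[0,0.001,0]]}' >/dev/null;  python3 - <<'E'
from h import *
aim(0)
f=grab_frame('scene');save('s34',f['pixels'],(280,180,380,270),7)
E
```

```text
t 36.8 tcp [ 0.4835 -0.086   0.1298] yaw 84.74 tilt [ 1.e-04  1.e-04 -1.e+00] F [ 0.2 -0.5 -1.7] T [-0.   -0.02  0.02] grip 0.027 q [ 52.1  25.  -59.5 118.1  27.5  52.   62.1]
lens [ 0.5751 -0.0945  0.1214] along 0.0498 miss [0.0018 0.0002 0.0002]
target [ 0.4832 -0.0846  0.1298]
lin [0.01  0.    0.002] rot [ 0.     -0.0004  0.    ] dist 0.001
```

View pics/s34.png

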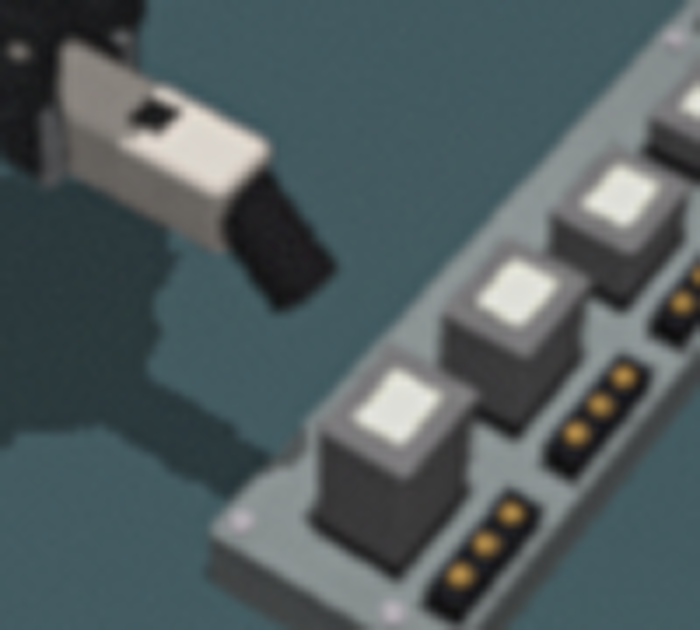

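```bash
python3 -m inch '{"linear":[[0.01,0,0],[0.01,0,0],[0.01,0,0],[0.01,0,0],[0.01,0,0],[0.01,0,0],[0.01,0,0],[0.01,0,0],[0.01,0,0],[0.01,0,0],[0.01,0,0],[0.01,0,0]],"rot":[[0,0,0],[0,0,0],[0,0,0],[0,0,0],[0,0,0],[0,0,0],[0,0,0],[0,0,0],[0,0,0],[0,0,0],[0,0,0],[0,0,0]]}' >/dev/null; python3 -m inch '{"linear":[[0,0,0],[0,0,0],[0,0,0],[0,0,0],[0,0,0],[0,0,0],[0,0,0],[0,0,0],[0,0,0],[0,0,0],[0,0,0],[0,0,0]],"rot":[[0,0,0],[0,0,0],[0,0,0],[0,0,0],[0,0,0],[0,0,0],[0,0,0],[0,0,0],[0,0,0],[0,0,0],[0,0,0],[0,0,0]]}' >/dev/null; python3 -m inch '{"linear":[[0,0,0],[0,0,0],[0,0,0],[0,0,0],[0,0,0],[0,0,0]],"rot":[[0,0,0],[0,0,0],[0,0,0],[0,0,0],[0,0,0],[0,0,0]]}' >/dev/null; python3 - <<'E'
from h import *
aim(0);aim(1)
E
```

```text
t 39.85 tcp [ 0.4836 -0.0846  0.1298] yaw 84.74 tilt [ 0.e+00  1.e-04 -1.e+00] F [-0.2 -0.1 -1.3] T [ 0.01 -0.04  0.02] grip 0.0269 q [ 51.9  25.  -59.5 118.1  27.5  51.9  61.9]
lens [ 0.5752 -0.0931  0.1214] along 0.0498 miss [0.0004 0.0002 0.0002]
target [ 0.4832 -0.0846  0.1298]
lin [0.    0.    0.002] rot [ 0.     -0.0005  0.    ] dist 0.0
t 39.85 tcp [ 0.4836 -0.0846  0.1298] yaw 84.74 tilt [ 0.e+00  1.e-04 -1.e+00] F [-0.2 -0.1 -1.3] T [ 0.01 -0.04  0.02] grip 0.0269 q [ 51.9  25.  -59.5 118.1  27.5  51.9  61.9]
lens [ 0.5752 -0.0931  0.1214] along 0.0581 miss [0.0708 0.0063 0.0063]
target [ 0.4894 -0.0145  0.1178]
lin [0.469 0.08  0.004] rot [ 0.     -0.0005  0.    ] dist 0.071
```

```bash
python3 -m inch '{"linear":[[0.25,0,0.004],[0.469,0.05,0.004],[0.469,0.08,0.004],[0.469,0.08,0.004],[0.469,0.08,0.004],[0.469,0.08,0.004],[0.469,0.08,0.004]],"rot":[[0,-0.0005,0],[0,-0.0005,0],[0,-0.0005,0],[0,-0.0005,0],[0,-0.0005,0],[0,-0.0005,0],[0,-0.0005,0]]}' >/dev/null;  python3 - <<'E'
from h import *
aim(1)
f=grab_frame('scene');save('s35',f['pixels'],(290,160,390,250),7)
E
```

```text
t 40.55 tcp [ 0.4895 -0.0153  0.1179] yaw 84.84 tilt [ 2.e-04 -1.e-04 -1.e+00] F [-0.1 -0.1 -2.4] T [ 0.04 -0.02 -0.03] grip 0.0271 q [ 43.2  26.  -59.  118.8  29.   50.9  52.6]
lens [ 0.5812 -0.0236  0.1096] along 0.05 miss [0.001  0.0002 0.0002]
target [ 0.4894 -0.0145  0.1178]
lin [0.006 0.001 0.001] rot [ 0.     -0.0002 -0.    ] dist 0.001
```

View pics/s35.png

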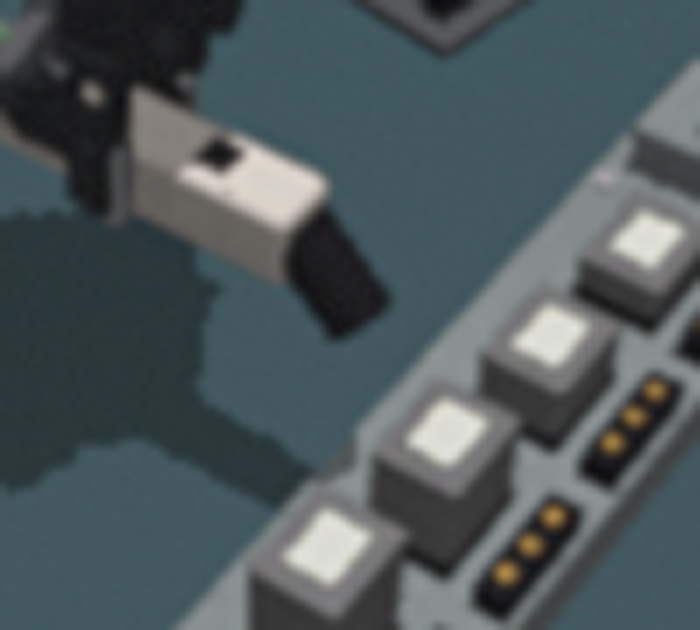

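Aimed at relay_2 with about 1 mm miss. Holding there.

```bash
python3 -m inch '{"linear":[[0.005,0,0],[0.005,0,0],[0.005,0,0],[0.005,0,0],[0.005,0,0],[0.005,0,0],[0.005,0,0],[0.005,0,0],[0.005,0,0],[0.005,0,0],[0.005,0,0],[0.005,0,0]],"rot":[[0,0,0],[0,0,0],[0,0,0],[0,0,0],[0,0,0],[0,0,0],[0,0,0],[0,0,0],[0,0,0],[0,0,0],[0,0,0],[0,0,0]]}' >/dev/null; python3 -m inch '{"linear":[[0,0,0],[0,0,0],[0,0,0],[0,0,0],[0,0,0],[0,0,0],[0,0,0],[0,0,0],[0,0,0],[0,0,0],[0,0,0],[0,0,0]],"rot":[[0,0,0],[0,0,0],[0,0,0],[0,0,0],[0,0,0],[0,0,0],[0,0,0],[0,0,0],[0,0,0],[0,0,0],[0,0,0],[0,0,0]]}' >/dev/null; python3 -m inch '{"linear":[[0,0,0],[0,0,0],[0,0,0],[0,0,0],[0,0,0],[0,0,0]],"rot":[[0,0,0],[0,0,0],[0,0,0],[0,0,0],[0,0,0],[0,0,0]]}' >/dev/null; python3 - <<'E'
from h import *
aim(1);aim(2)
E
```

```text
t 43.6 tcp [ 0.4895 -0.0138  0.1178] yaw 84.92 tilt [-0.e+00  1.e-04 -1.e+00] F [-0.1 -0.4 -0.9] T [-0.05  0.04 -0.01] grip 0.0272 q [ 43.   26.  -59.  118.8  29.   50.9  52.5]
lens [ 0.5811 -0.0219  0.1094] along 0.05 miss [-0.0007 -0.     -0.    ]
target [ 0.4894 -0.0145  0.1178]
lin [-0.005  0.    -0.   ] rot [-0.  0.  0.] dist 0.001
t 43.6 tcp [ 0.4895 -0.0138  0.1178] yaw 84.92 tilt [-0.e+00  1.e-04 -1.e+00] F [-0.1 -0.4 -0.9] T [-0.05  0.04 -0.01] grip 0.0272 q [ 43.   26.  -59.  118.8  29.   50.9  52.5]
lens [ 0.5811 -0.0219  0.1094] along 0.0585 miss [0.0688 0.006  0.006 ]
target [0.4956 0.0548 0.1058]
lin [ 0.459  0.08  -0.   ] rot [-0.  0.  0.] dist 0.07
```

```bash
python3 -m inch '{"linear":[[0.25,0,0],[0.46,0.05,0],[0.46,0.08,0],[0.46,0.08,0],[0.46,0.08,0],[0.46,0.08,0],[0.46,0.08,0]],"rot":[[0,0,0],[0,0,0],[0,0,0],[0,0,0],[0,0,0],[0,0,0],[0,0,0]]}' >/dev/null;  python3 - <<'E'
from h import *
aim(2)
f=grab_frame('scene');save('s36',f['pixels'],(310,140,410,230),7)
E
```

```text
t 44.3 tcp [0.4957 0.0541 0.106 ] yaw 84.84 tilt [ 2.e-04 -2.e-04 -1.e+00] F [-1.  -0.1 -0.8] T [-0.04  0.   -0.03] grip 0.0275 q [ 33.8  27.8 -57.8 118.2  30.9  50.4  43.2]
lens [0.5873 0.0459 0.0976] along 0.0501 miss [0.0008 0.0002 0.0002]
target [0.4956 0.0548 0.1058]
lin [0.004 0.001 0.001] rot [ 0.     -0.0002 -0.    ] dist 0.001
```

View pics/s36.png

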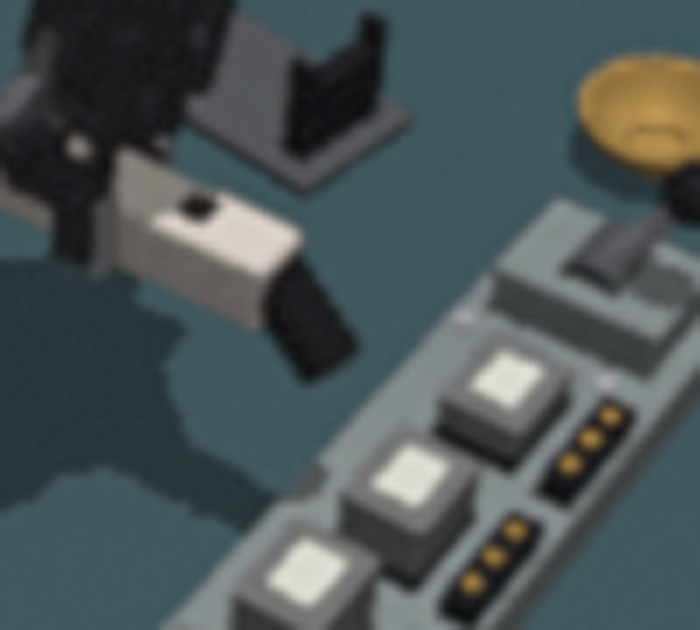

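```bash
python3 -m inch '{"linear":[[0.002,0,0],[0.002,0,0],[0.002,0,0],[0.002,0,0],[0.002,0,0],[0.002,0,0],[0.002,0,0],[0.002,0,0],[0.002,0,0],[0.002,0,0],[0.002,0,0],[0.002,0,0]],"rot":[[0,0,0],[0,0,0],[0,0,0],[0,0,0],[0,0,0],[0,0,0],[0,0,0],[0,0,0],[0,0,0],[0,0,0],[0,0,0],[0,0,0]]}' >/dev/null; python3 -m inch '{"linear":[[0,0,0],[0,0,0],[0,0,0],[0,0,0],[0,0,0],[0,0,0],[0,0,0],[0,0,0],[0,0,0],[0,0,0],[0,0,0],[0,0,0]],"rot":[[0,0,0],[0,0,0],[0,0,0],[0,0,0],[0,0,0],[0,0,0],[0,0,0],[0,0,0],[0,0,0],[0,0,0],[0,0,0],[0,0,0]]}' >/dev/null; python3 -m inch '{"linear":[[0,0,0],[0,0,0],[0,0,0],[0,0,0],[0,0,0],[0,0,0]],"rot":[[0,0,0],[0,0,0],[0,0,0],[0,0,0],[0,0,0],[0,0,0]]}' >/dev/null; python3 - <<'E'
from h import *
aim(2);aim(3)
E
```

```text
t 47.35 tcp [0.4956 0.0553 0.1058] yaw 84.92 tilt [ 0.e+00  1.e-04 -1.e+00] F [ 0.5  0.  -1.3] T [-0.03  0.02  0.03] grip 0.0272 q [ 33.7  27.9 -57.8 118.2  30.9  50.4  43.1]
lens [0.5873 0.0471 0.0974] along 0.0501 miss [-0.0005 -0.     -0.    ]
target [0.4956 0.0548 0.1058]
lin [-0.003  0.    -0.   ] rot [0. 0. 0.] dist 0.0
t 47.35 tcp [0.4956 0.0553 0.1058] yaw 84.92 tilt [ 0.e+00  1.e-04 -1.e+00] F [ 0.5  0.  -1.3] T [-0.03  0.02  0.03] grip 0.0272 q [ 33.7  27.9 -57.8 118.2  30.9  50.4  43.1]
lens [0.5873 0.0471 0.0974] along 0.057 miss [0.07   0.0051 0.0051]
target [0.5016 0.125  0.0958]
lin [0.467 0.067 0.001] rot [0. 0. 0.] dist 0.071
```

```bash
python3 -m inch '{"linear":[[0.25,0,0],[0.467,0.04,0],[0.467,0.067,0],[0.467,0.067,0],[0.467,0.067,0],[0.467,0.067,0],[0.467,0.067,0]],"rot":[[0,0,0],[0,0,0],[0,0,0],[0,0,0],[0,0,0],[0,0,0],[0,0,0]]}' >/dev/null;  python3 - <<'E'
from h import *
aim(3)
f=grab_frame('scene');save('s37',f['pixels'],(320,130,420,220),7)
E
```

```text
t 48.05 tcp [0.502  0.1242 0.0959] yaw 84.84 tilt [ 2.e-04 -3.e-04 -1.e+00] F [ 0.7  0.  -1.9] T [ 0.03  0.03 -0.03] grip 0.028 q [ 24.4  30.2 -56.4 116.4  32.8  50.7  34.5]
lens [0.5936 0.1159 0.0875] along 0.0498 miss [0.001  0.0003 0.0003]
target [0.5016 0.125  0.0958]
lin [0.006 0.001 0.003] rot [ 0.     -0.0002 -0.    ] dist 0.001
```

View pics/s37.png

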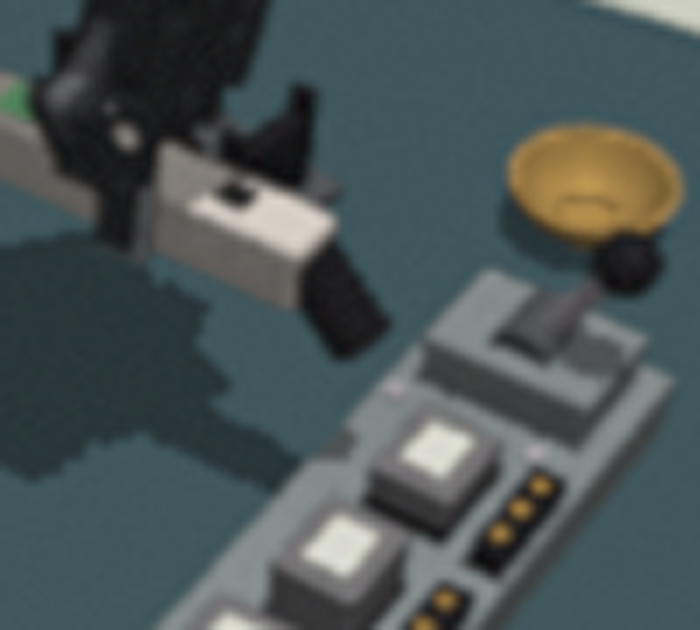

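```bash
python3 -m inch '{"linear":[[0.002,0,0.001],[0.002,0,0.001],[0.002,0,0.001],[0.002,0,0.001],[0.002,0,0.001],[0.002,0,0.001],[0.002,0,0.001],[0.002,0,0.001],[0.002,0,0.001],[0.002,0,0.001],[0.002,0,0.001],[0.002,0,0.001]],"rot":[[0,0,0],[0,0,0],[0,0,0],[0,0,0],[0,0,0],[0,0,0],[0,0,0],[0,0,0],[0,0,0],[0,0,0],[0,0,0],[0,0,0]]}' >/dev/null; python3 -m inch '{"linear":[[0,0,0],[0,0,0],[0,0,0],[0,0,0],[0,0,0],[0,0,0],[0,0,0],[0,0,0],[0,0,0],[0,0,0],[0,0,0],[0,0,0]],"rot":[[0,0,0],[0,0,0],[0,0,0],[0,0,0],[0,0,0],[0,0,0],[0,0,0],[0,0,0],[0,0,0],[0,0,0],[0,0,0],[0,0,0]]}' >/dev/null; python3 -m inch '{"linear":[[0,0,0],[0,0,0],[0,0,0],[0,0,0],[0,0,0],[0,0,0]],"rot":[[0,0,0],[0,0,0],[0,0,0],[0,0,0],[0,0,0],[0,0,0]]}' >/dev/null; python3 -m inch '{"linear":[[0,-0.3,0],[0,-0.6,0],[0,-0.6,0],[0,-0.6,0]],"rot":[[0,0,0],[0,0,0],[0,0,0],[0,0,0]]}' >/dev/null;python3 - <<'E'
from h import *
aim(3);plan([.444,.2675,.16],down(74.5))
E
```

```text
t 51.5 tcp [0.5022 0.125  0.1864] yaw 84.88 tilt [ 1.8e-03 -5.0e-04 -1.0e+00] F [-0.6  0.1 -2.7] T [0.01 0.01 0.01] grip 0.0269 q [ 30.3  23.5 -62.5 112.1  24.4  59.   41.5]
lens [0.5938 0.1168 0.1781] along 0.1137 miss [0.     0.0458 0.0458]
target [0.5016 0.125  0.0958]
lin [-0.     0.604  0.005] rot [ 0.0003 -0.0001 -0.    ] dist 0.091
lin [0.911 0.175 0.471] rot [ 0.0003  0.0288 -0.    ] dist 0.156
```

```bash
python3 -m inch '{"linear":[[0.3,0,0.15],[0.6,0,0.3],[0.91,0.05,0.47],[0.91,0.05,0.47],[0.91,0.05,0.47],[0.91,0.05,0.47]],"rot":[[0,0.0288,0],[0,0.0288,0],[0,0.0288,0],[0,0.0288,0],[0,0.0288,0],[0,0.0288,0]]}' >/dev/null;python3 - <<'E'
from h import *
f=grab_frame('wrist');st();plan([.444,.2675,.08],down(74.5))
plan([.444,.2675,.0434],down(74.5))
E
```

```text
t 52.15 tcp [0.444  0.2661 0.1775] yaw 74.47 tilt [-1.e-03 -9.e-04 -1.e+00] F [-0.5 -0.4 -1.4] T [-0.03 -0.   -0.05] grip 0.0272 q [ 11.8  23.6 -60.6 112.5  24.3  57.9  14.3]
lin [0.01  0.65  0.002] rot [-0.0001 -0.0001 -0.0002] dist 0.098
lin [0.01  0.894 0.001] rot [-0.0001 -0.0001 -0.0002] dist 0.134
```

```bash
python3 -m inch '{"linear":[[0.006,0.2,0],[0.006,0.45,0],[0.006,0.65,0],[0.006,0.65,0],[0.006,0.65,0]],"rot":[[0,0,0],[0,0,0],[0,0,0],[0,0,0],[0,0,0]]}' >/dev/null;python3 - <<'E'
from h import *
st();plan([.444,.2675,.0434],down(74.5))
f=grab_frame('wrist');save('w38',f['pixels'],(180,60,460,300),2.7)
f=grab_frame('scene');save('s38',f['pixels'],(310,100,410,190),6.5)
E
```

```text
t 52.65 tcp [0.4442 0.2678 0.0811] yaw 74.48 tilt [-9.e-04 -1.e-04 -1.e+00] F [-0.2  0.9 -1.9] T [0.05 0.   0.05] grip 0.0273 q [  5.3  31.  -54.1 116.8  33.5  49.1   6.5]
lin [-0.002  0.252  0.   ] rot [-0.0001 -0.0001 -0.0001] dist 0.038
```

View pics/w38.png

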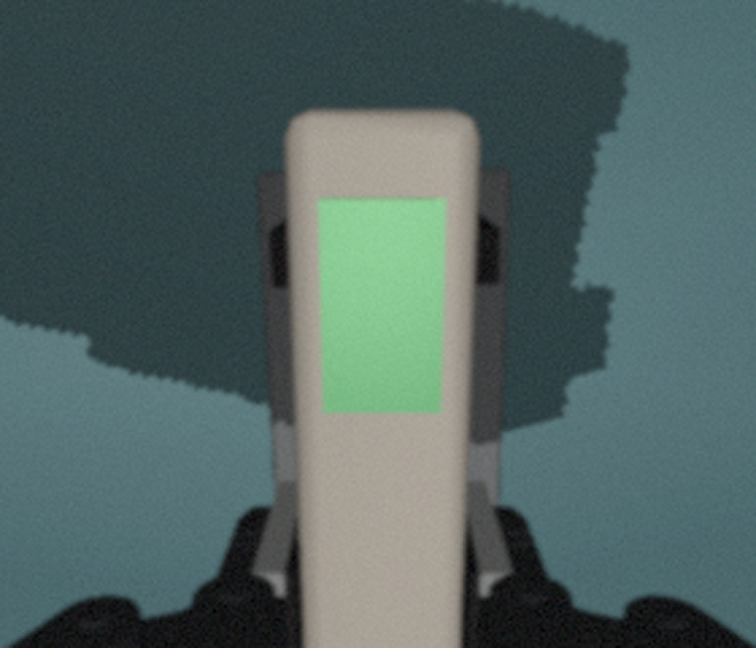

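View pics/s38.png

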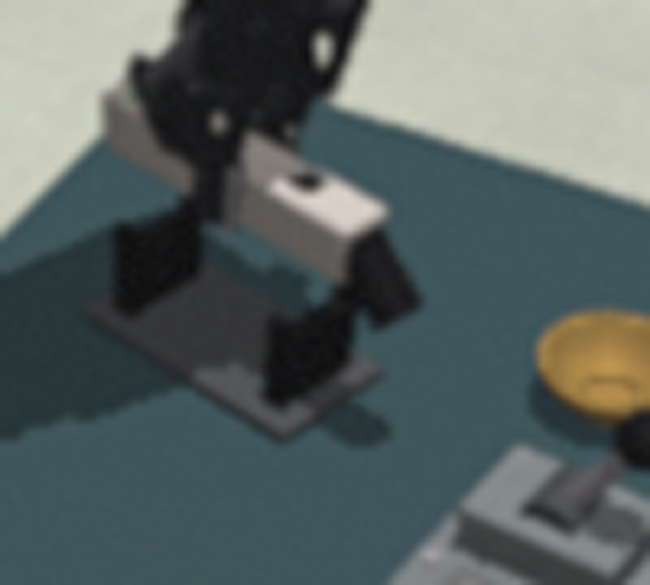

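Centred over the saddles and no slip in the grip. Lowering to the recorded height.

```bash
python3 -m inch '{"linear":[[0,0.1,0],[0,0.18,0],[0,0.22,0],[0,0.247,0],[0,0.247,0]],"rot":[[0,0,0],[0,0,0],[0,0,0],[0,0,0],[0,0,0]]}' >/dev/null; python3 -c "from h import *;st()"
```

```text
t 53.25 tcp [0.4436 0.2685 0.0436] yaw 74.57 tilt [-3.e-04 -5.e-04 -1.e+00] F [-1.2 -0.4 -1.6] T [ 0.01 -0.01 -0.04] grip 0.0272 q [  2.6  34.  -51.1 118.   37.5  45.7   3.2]
```

```bash
python3 -m inch '{"linear":[[0,0.007,0],[0,0.007,0],[0,0.007,0]],"rot":[[0,0,0],[0,0,0],[0,0,0]]}' >/dev/null; python3 -c "from h import *;st()"; python3 -m inch '{"linear":[[0,0,0],[0,0,0],[0,0,0],[0,0,0],[0,0,0]],"rot":[[0,0,0],[0,0,0],[0,0,0],[0,0,0],[0,0,0]]}' 0.5 >/dev/null; python3 -m inch '{"linear":[[0,-0.2,0],[0,-0.5,0],[0,-0.8,0],[0,-0.98,0],[0,-0.98,0]],"rot":[[0,0,0],[0,0,0],[0,0,0],[0,0,0],[0,0,0]]}' >/dev/null; python3 - <<'E'
from h import *
st()
f=grab_frame('wrist');save('w39',f['pixels'],(180,60,460,300),2.7)
f=grab_frame('scene');save('s39',f['pixels'],(310,100,410,190),6.5)
b=np.array([np.cos(np.radians(-5.1)),np.sin(np.radians(-5.1)),0])
plan(np.array([.6351,.188,.195])+b*.07,down(84.9))
E
```

```text
t 53.55 tcp [0.4437 0.2687 0.0433] yaw 74.57 tilt [ 6.e-04 -4.e-04 -1.e+00] F [-6.4 -4.4 19. ] T [-1.02  1.21  0.04] grip 0.0273 q [  2.5  34.  -51.  118.   37.5  45.6   3.1]
t 54.55 tcp [0.4452 0.2695 0.1932] yaw 74.53 tilt [ 0.0049  0.0019 -1.    ] F [ 0.6 -0.4 -0.3] T [ 0.    0.01 -0.04] grip 0.0644 q [ 12.4  22.6 -61.5 111.5  23.3  59.2  15.1]
lin [-0.091 -0.032 -1.829] rot [ 0.0002 -0.0289  0.    ] dist 0.275
```

View pics/w39.png

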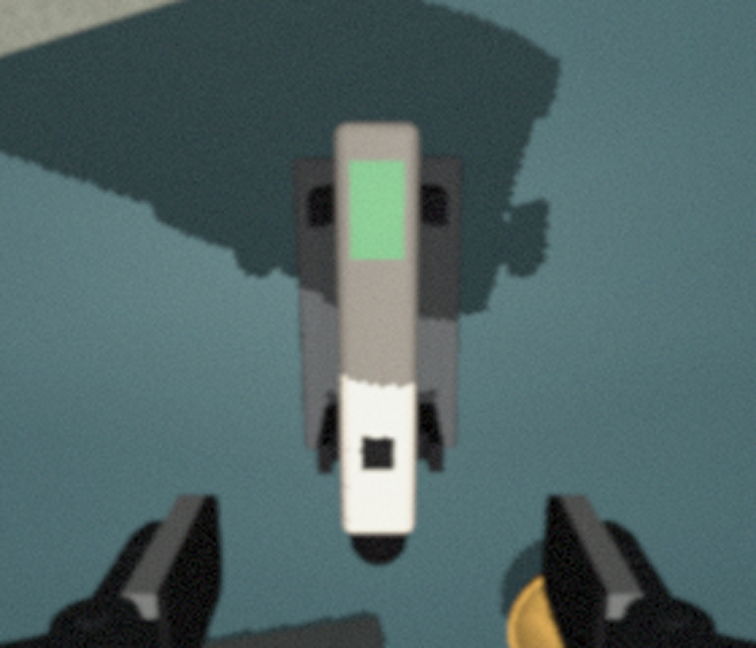

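View pics/s39.png

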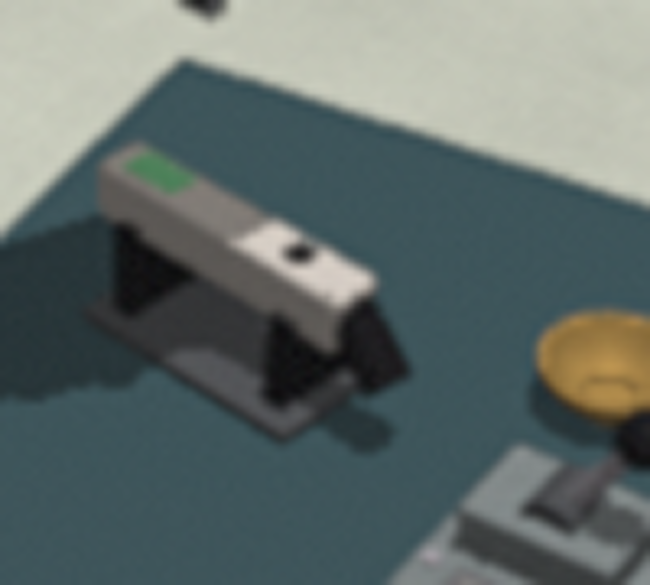

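```bash
python3 -m inch '{"linear":[[0,-0.03,-0.3],[0,-0.03,-0.6],[-0.045,-0.03,-0.92],[-0.045,-0.03,-0.92]],"rot":[[0,0,0],[0,-0.01,0],[0,-0.02,0],[0,-0.0289,0]]}' -1 >/dev/null; python3 - <<'E'
from h import *
st();plan(np.array([.6351,.188,.195])+np.array([.9960,-.0889,0])*.072,down(84.9))
E
```

```text
t 55.05 tcp [0.5797 0.2209 0.1915] yaw 84.71 tilt [-1.9e-03 -9.0e-04 -1.0e+00] F [-0.8  0.2 -0.1] T [-0.01  0.04  0.03] grip 0.0058 q [ 15.3  32.7 -58.1  98.9  30.2  65.8  33.1]
lin [-0.183 -0.025 -0.868] rot [-0.0003 -0.0005 -0.0002] dist 0.133
```

```bash
python3 -m inch '{"linear":[[-0.1,-0.02,-0.3],[-0.18,-0.02,-0.6],[-0.18,-0.02,-0.86],[-0.18,-0.02,-0.86],[-0.18,-0.02,-0.86]],"rot":[[0,-0.0005,0],[0,-0.0005,0],[0,-0.0005,0],[0,-0.0005,0],[0,-0.0005,0]]}' >/dev/null; python3 - <<'E'
from h import *
st();plan(np.array([.6351,.188,.085])+np.array([.9960,-.0889,0])*.072,down(84.9))
f=grab_frame('scene');save('s40',f['pixels'],(320,90,460,220),4.4)
E
```

```text
t 55.55 tcp [0.7007 0.1871 0.1948] yaw 85.14 tilt [-3.e-03  1.e-04 -1.e+00] F [-1.2  0.   0.8] T [ 0.04  0.   -0.01] grip -0.0002 q [ 13.8  41.  -54.2  83.9  33.8  72.5  41.2]
lin [-0.033  0.732 -0.046] rot [-0.0005  0.0007 -0.    ] dist 0.11
```

View pics/s40.png

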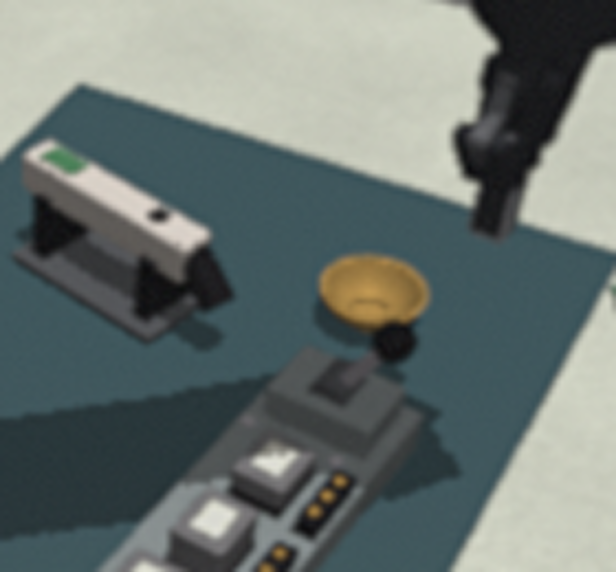

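```bash
python3 -m inch '{"linear":[[-0.033,0,-0.065],[-0.033,0.3,-0.065],[-0.033,0.6,-0.065],[-0.033,0.73,-0.065],[-0.033,0.73,-0.065]],"rot":[[0,0.0007,0],[0,0.0007,0],[0,0.0007,0],[0,0.0007,0],[0,0.0007,0]]}' >/dev/null; python3 - <<'E'
from h import *
st();plan(np.array([.6351,.188,.085])-np.array([.9960,-.0889,0])*.006,down(84.9))
f=grab_frame('scene');save('s41',f['pixels'],(320,90,460,220),4.4)
E
```

```text
t 56.1 tcp [0.7092 0.1804 0.0852] yaw 84.9 tilt [-0.0039 -0.0012 -1.    ] F [-0.2 -0.5  0.6] T [-0.01 -0.04 -0.01] grip 0.0002 q [ 12.4  47.2 -50.5  87.5  38.9  64.3  38.4]
lin [0.006 0.003 0.536] rot [-0.0006  0.     -0.0002] dist 0.08
```

View pics/s41.png

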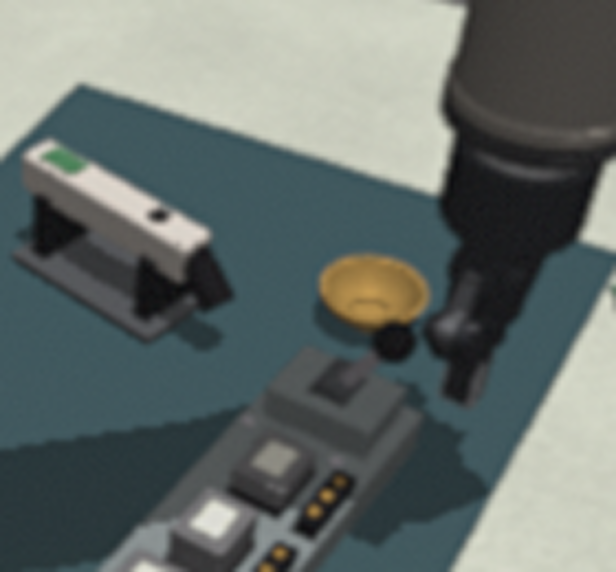

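```bash
python3 -m inch '{"linear":[[0,0,0.15],[0,0,0.25],[0,0,0.32],[0,0,0.39],[0,0,0.45],[0,0,0.5],[0,0,0.53],[0,0,0.53]],"rot":[[0,0,0],[0,0,0],[0,0,0],[0,0,0],[0,0,0],[0,0,0],[0,0,0],[0,0,0]]}' >/dev/null;  python3 -c "from h import *;st()"; python3 -m inch '{"linear":[[0,0,0.025],[0,0,0.025],[0,0,0.025]],"rot":[[0,0,0],[0,0,0],[0,0,0]]}' >/dev/null;  python3 -c "from h import *;st()"
```

```text
t 56.95 tcp [0.6314 0.1881 0.0878] yaw 84.88 tilt [ 8.e-04  1.e-04 -1.e+00] F [ 0.8  0.  -0.4] T [ 0.07 -0.22 -0.01] grip 0.0003 q [ 14.2  41.8 -52.5  98.2  37.9  59.4  33.3]
t 57.25 tcp [0.6307 0.1881 0.0881] yaw 84.78 tilt [ 0.005   0.0014 -1.    ] F [21.7 -0.1 -8.6] T [ 0.21 -4.37 -0.02] grip -0.0001 q [ 14.3  41.6 -52.5  98.5  38.   59.1  33.1]
```

```bash
python3 -m inch '{"linear":[[0,0,0.015],[0,0,0.015]],"rot":[[0,0,0],[0,0,0]]}' >/dev/null;  python3 -c "from h import *;st()"; python3 -m inch '{"linear":[[0,0,-0.1],[0,0,-0.3],[0,-0.3,-0.4],[0,-0.7,-0.4],[0,-0.7,-0.4]],"rot":[[0,0,0],[0,0,0],[0,0,0],[0,0,0],[0,0,0]]}' >/dev/null; python3 - <<'E'
from h import *
st()
fs=grab_frame('scene');save('s42',fs['pixels'],(290,90,450,290),2.9)
for (x,y),z in zip(LAB[:,:2],(.086,.074,.062,.052)):
    u=proj(fs,[x,y,z])[0]; w=white(fs,(u[0]-9,u[1]-9,u[0]+10,u[1]+10),130)
    print(u.round(1),w[0].round(1),w[1],'xy',atz(fs,w[0],z).round(4))
E
```

```text
t 57.45 tcp [0.6304 0.188  0.0883] yaw 84.73 tilt [ 0.0083  0.0022 -1.    ] F [ 33.3   2.2 -15.4] T [ 0.52 -7.24 -0.06] grip 0.0002 q [ 14.4  41.5 -52.5  98.7  38.1  58.8  32.9]
t 57.95 tcp [0.6867 0.185  0.198 ] yaw 84.87 tilt [ 0.0049  0.0029 -1.    ] F [0.1 1.2 0.4] T [0.03 0.04 0.02] grip 0.0004 q [ 14.9  39.5 -54.9  86.3  33.4  71.3  40.4]
[336.2 237.7] [336.4 237.7] 101 xy [ 0.6104 -0.0958  0.086 ]
[353.1 221.6] [352.5 221.9] 88 xy [ 0.6157 -0.0273  0.074 ]
[368.1 207.4] [368.5 207.4] 77 xy [0.6233 0.0441 0.062 ]
[381.7 193.8] [382.1 193.9] 64 xy [0.6295 0.1139 0.052 ]
```

View pics/s42.png

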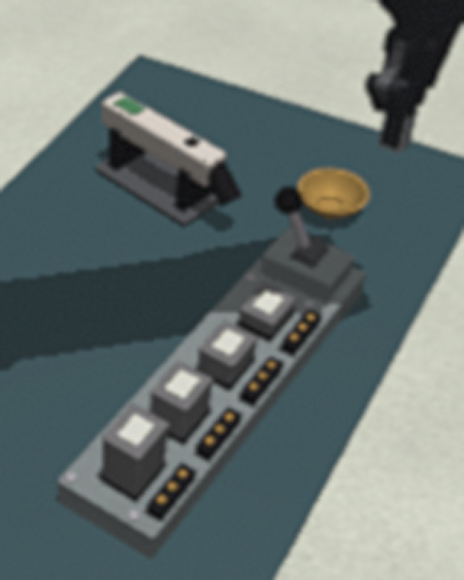

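```bash
python3 - <<'E'
from h import *
f=grab_frame('scene');a=cv2.imread('pics/scene0.png')
g=f['pixels'];cv2.imwrite('pics/s43.png',g)
for n,(x0,y0,x1,y1) in dict(bottle=(262,280,296,335),spool=(212,328,252,370),tin=(392,145,420,170),thermo=(320,120,375,166),lever=(383,150,418,185)).items():
    print(n,np.abs(g[y0:y1,x0:x1].astype(int)-a[y0:y1,x0:x1]).mean().round(1),cv2.phaseCorrelate(cv2.cvtColor(a[y0:y1,x0:x1],6).astype(np.float32),cv2.cvtColor(g[y0:y1,x0:x1],6).astype(np.float32))[0])
E
```

```text
bottle 4.8 (-0.0336862951202761, 0.06592543028709485)
spool 6.1 (0.054132520914834004, 0.5394192568246083)
tin 4.9 (-0.10177027762344082, 0.460332537553219)
thermo 5.0 (0.04062725449776394, -0.2884444512076918)
lever 12.1 (-0.3016408882658581, -0.05662463075839952)
```

View pics/s43.png

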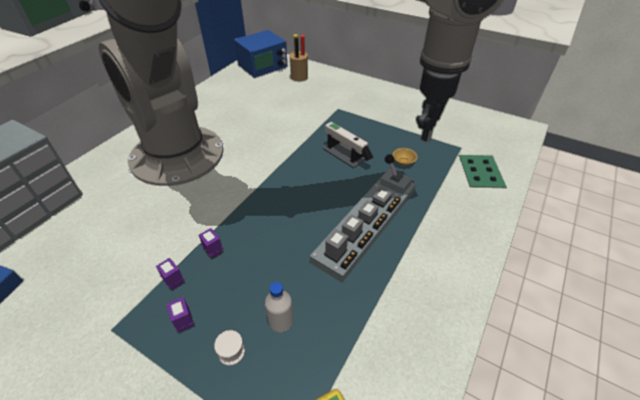

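```bash
python3 -c "
from workcell import job
print(job.close_job())"
```

```text
the job is handed in; nothing more can be done
None
```

The whole job was done in the order asked and handed in at about 58 s of the 210 s allowed; the hand-in gave no verdict.

- **Relays:** All four were present and none was knocked aside. relay_1 to relay_4 are in sockets 0 to 3, pressed home with about 15–56 N at the expected heights. In the final scene picture their labels were within about 2 mm of the positions expected for home.
- **Power lever:** I pushed it on to its stop at about 41 N. After the readings I pushed it back off to its stop at about 33 N. The pictures show it leaning to the correct side each time.
- **Thermometer:** I held it about 3 s on each label, tallest to lowest, with the lens about 5 cm away. By the arm's own pose the aim error was at most about 2 mm. I did not recheck that figure at the end of the relay_4 hold, only about 1 mm just before it. Some of each 3 s was a small correction at the start of the hold.
- **Return and surroundings:** The thermometer is back in its cradle, nose to the same end. The bottle, tin and spool show at most about half a pixel of difference from the first picture. The purple look-alikes were not touched.

**Disagreements:** The top and scene cameras differed by about 4 mm on the board's position, and the first thermometer estimate was about 3 mm off. I settled both with the wrist camera before acting.

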